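# Pin a test bar in the tension fixture and preload it with the turnbuckle

## Robot

A 6-joint arm with a two-finger parallel gripper is mounted at the origin on the work surface. World frame = base frame: x ahead of the robot, y to its left, z up, the work surface at z = 0. Lengths are in mm, angles in rad, forces in N, time in s.
With the tool pointing down it reaches from about 275 to 750 mm from the base axis. Payload 10.2 kg.
Tool frame: the origin (TCP) lies at the very end of the fingers, on their centre line; the grasp point (between the pads) lies 19 mm behind it; x points along the fingers, y is the direction in which the jaws open and shut, and the axes are right-handed (so a half turn about x gives the same grasp; the last joint's range is limited). The gripper opens to 85 mm and grips with 20 to 120 N. Pads are 22 mm wide; open, the fingers measure 114 mm over their backs; the gripper's body (76 mm by 85 mm) begins 54 mm behind the grasp point. The pads swing forward as they close: fully open they stand 13 mm farther back than shut.
Start: joints at [1.005, 0.313, 1.498, -0, 1.331, -0.223], TCP at [176.479, 494.456, 231.294] pointing down, gripper open.
Joint ranges: [-2.94, 2.94], [-0.97, 2.17], [0.19, 2.56], [-1.23, 4.37], [0.02, 3.11], [-2.88, 2.88]. Speed limits (rad/s): [2.39, 2.39, 3.01, 3.14, 3.14, 3.14].

## Interface

Orientations are given as a unit quaternion [w, x, y, z].
In Python, from rig import ctrl, viewer, finish_job gives the robot as it stands.
- The arm moves only by the tool carry_out, never from a script. Its argument "targets" is a list of rows, each an object of numbers: "x", "y", "z": the shift along the world's x, y, z in m; "ax", "ay", "az": the turn, a rotation vector about the world's x, y, z in rad; "hand": the opening, from -1 (shut) to 1 (fully open). A call has 1 to 5 rows; each row is the pose to reach, as a shift and turn from the pose commanded when the call began; what a row does not reach only later rows make up. A row lasts 1/8 s, in which the tool goes at most 62.5 mm and 10.7 degrees, less where a joint would pass 70% of its speed; a pose out of reach is approached as far as the arm can. A call with a gripper value outside its range is refused whole. The fingers move at their own pace and stop on an object; "grip_force" is the grip in N (left out, the last holds). Time passes only in rows, so rows that repeat a pose let the fingers close. It gives the time, the measured TCP pose, the force and the opening at its end, in the units of the state.
- ctrl.sense(): the state, without advancing time (a new reading comes with each control period).
- viewer.capture(name): name is "scene" or "top"; returns the picture (384x512x3 uint8, blue, green, red); there is no depth.
- viewer.camera_info(name): a dict with "fx", "fy", "cx", "cy" (pixels), "R" (3x3) and "t" (3): a world point X has camera coordinates R X + t. Camera axes: x right, y down, z forward; pixel columns grow to the right and rows downward; lengths in mm; the calibration is good to about 2 mm. A picture is of the moment at which its call begins. camera_info takes no time and is no camera call.
- finish_job(): hands the job in, once; it reports no verdict.
The state is a dict: "time_s": time; "joints": joint angles; "dq": joint speeds; "tau": joint torques, N m; "eef_pos": TCP position; "ee_rot": TCP orientation; "force": force on the tool from outside, world axes, zero at the start; "wrist_torque": the same for the moment, N m; "grip_width": opening from 0.0 (shut) to 1.0 (fully open).
Only numpy, scipy, OpenCV 4.12 (cv2) and the standard library are available. Lean on these libraries where they do the work, as an engineer would, in place of code of your own. Each camera call takes 0.05 s, during which the arm holds its last target. There are 200 camera calls.

## Task

Take the flat test bar from its rest and slip its two holes over the two upright pins of the tension fixture so that it lies flat on both heads. Then tighten the turnbuckle by turning its hexagon body until the slack is gone and the bar is firmly taut, at a preload of roughly 120 N: by feel, as there is no gauge; under 60 N is too loose and more than 250 N, even for a moment, spoils the test. Let go, leaving the bar taut and the other things on the bench where they are.

Things in the scene. Friction and masses are not known exactly. Their poses are not given: they have to be found in the camera images.
- bar_mid (a point): Centre (half-way up) of the loose test bar: a flat aluminium dumb-bell, 146 mm long (y), 8 mm thick (z), 0.2 kg. Its end tabs are 36 x 36 mm, each with a 16 mm round through hole at y = +55 or -55 mm (110 mm apart). Grip the waist, 16 mm wide (x), 74 mm long, across x. It may go on the pins either way round.
- rest: Low plastic rest the bar starts on, two cross blocks 30 mm high on a plate 70 x 170 x 6 mm: the bar's centre is 34 mm over the bench, with free space under the waist. Origin at the middle of its underside.
- anchor_pin (a point): Upright pin of the fixed anchor head, 12 mm in diameter. This point lies on it where the middle of the bar's thickness rests: 115 mm over the bench, 4 mm over the flat shoulder. The pin stands 16 mm above this point, its top 6 mm tapered to 5 mm wide. y axis: along the fixture to the draw pin and turnbuckle; z up. The space under the bar between the heads is free down to 36 mm over the bench.
- anchor: The fixed anchor head, a steel block; origin: middle of the fixture's base plate, on the bench. Bar pull = contact force of the bar on this head and its pin. Facing it along y is the draw head, a carriage with a like pin (same sizes and heights) on the same line, which the turnbuckle's screw pulls away from the anchor. At the start the two pins stand 110.1 to 112.2 mm apart.
- hex_body (a point): Centre of the turnbuckle body, a bright steel hexagon, 32 mm across flats, 100 mm long, its axis (y) level, 115 mm over the bench, in line with the pins, 124 mm past the second pin. x axis: square to one pair of flats; the other pairs at steps of 60 degrees about y. Grip it across a pair of flats at its middle from above; it can be turned with the grip tilted up to 45 degrees each way about y.
- turnbuckle: The same turnbuckle body. Turning it positively about its y axis (top away from the robot) tightens: both threaded rods draw into it together, 6 mm each a turn, so it shifts 6 mm and the draw head 12 mm along y per turn. It stays where it is left. It takes about 0.3 N m while slack, 0.19 N m more per 100 N in the bar. Slack lasts 0.9 rad or more. Only the 20 mm base plate lies below it.
- eye (a point): Fixed eye bracket at the +y end of the fixture that holds the other threaded rod: centre of its cross pin, 115 mm over the bench. The bracket is 66 mm wide, reaches 136 mm over the bench and stands about 108 mm from the middle of the turnbuckle body.
- calculator: Pocket calculator lying on the bench, 145 x 85 x 15 mm; origin at the middle of its underside. Leave alone.
- basket: Small slatted green plastic basket, 100 x 160 x 45 mm; origin at the middle of its underside. Leave alone.
- spanner: Steel spanner 190 mm long lying behind the fixture; leave alone.
- weight: Brass check weight with a knob, 48 mm wide, 79 mm high; origin at the middle of its underside. Leave alone.
Not all that is in view belongs to the job. What is shaped like the part that bears bar_mid but black, blue or orange is not meant.

How it is judged (in metres and radians):
On the way, in this order (a step that is already met when the one before it is completed fails the run):
1. the bar lies flat on both heads with a pin through each hole (z of bar_mid in the frame of anchor_pin between -0.004 and 0.003 m and y of bar_mid in the frame of anchor_pin between 0.05 and 0.061 m and x of bar_mid in the frame of anchor_pin between -0.005 and 0.005 m and angle between bar_mid's own z axis and vertical below 0.05 rad and angle between the y axis of bar_mid and the y axis of anchor_pin, either way round below 0.06 rad), for 0.2 s.
2. the turnbuckle has drawn the bar taut (60 N or more) (contact force between bar and anchor above 60 N), for 0.2 s.
At the end, for the whole second after the job is handed in: The bar lies level on both heads (within 3 mm of its seat, tilt under 0.05 rad, in line with the pins within 5 mm and 0.06 rad), a pin through each hole, released, and pulled with 60 to 250 N; calculator, basket, spanner and weight within 30 mm of where they were (all of step 1 and contact force between bar and anchor between 60 and 250 N and distance of each of calculator, basket, spanner, weight from where it was at the start of the episode below 0.03 m); the robot touches nothing.
It fails at once if the bar is overstrained: more than 250 N between the bar and the anchor head (contact force between bar and anchor above 250 N).
It fails at once if a bystander is pushed more than 30 mm (distance of any of calculator, basket, spanner, weight from where it was at the start of the episode above 0.03 m).
It also fails if it takes over 72 s, if anything falls off the work surface, if the arm or the gripper's body presses on something with over 40 N, if the wrist force passes 120 N, or if a joint passes its speed limit or range.

## Working session

There is one attempt and no reset: what is moved stays moved. The work goes in short steps, Python scripts to look and compute and a tool call to move; the robot and the scene stay as the last step left them, time stands still between calls to the robot, and variables do not carry over. Pictures are saved under pics/ and viewed, about 8 in all and at most 12, crops included, and the job is handed in when it is done.

Besides the shell and the picture viewer there is one more tool, called after "Emit:" in YAML: its name, and indented under it one key for each argument. carry_out: Moves the arm, as the interface text tells. Its arguments: {"type":"object","properties":{"targets":{"type":"array"},"grip_force":{"type":"number"}},"required":["targets"]}

```bash
mkdir -p pics; ls; cat > h.py <<'E'
import numpy as np, cv2
from rig import ctrl, viewer, finish_job
def proj(n,X):
    c=viewer.camera_info(n); p=np.array(c["R"])@np.array(X,float)+np.array(c["t"]); return np.array([c["fx"]*p[0]/p[2]+c["cx"],c["fy"]*p[1]/p[2]+c["cy"]])
def ray(n,u):
    c=viewer.camera_info(n); R=np.array(c["R"]); d=R.T@np.array([(u[0]-c["cx"])/c["fx"],(u[1]-c["cy"])/c["fy"],1]); return -R.T@np.array(c["t"]),d
def atz(n,u,z):
    o,d=ray(n,u); return o+d*(z-o[2])/d[2]
def tri(us,ut):
    (o1,d1),(o2,d2)=ray("scene",us),ray("top",ut)
    s=np.linalg.lstsq(np.c_[d1,-d2],o2-o1,rcond=None)[0]; a,b=o1+s[0]*d1,o2+s[1]*d2
    return (a+b)/2,np.linalg.norm(a-b)
E
python3 - <<'E'
from h import *
np.set_printoptions(precision=3,suppress=True)
s=ctrl.sense(); print(s)
ims=[]
for n in("scene","top"):
    im=viewer.capture(n); cv2.imwrite(f"pics/{n}0.png",im); c=viewer.camera_info(n); R=np.array(c["R"]); print(n,c["fx"],-R.T@np.array(c["t"]),R[2]); ims.append(im)
E
```

```text
pics
{'time_s': 0.0, 'joints': array([ 1.005,  0.313,  1.498,  0.   ,  1.331, -0.223]), 'dq': array([-0.   ,  0.   ,  0.001, -0.002,  0.   ,  0.001]), 'tau': array([  0.   , -41.226, -25.975,  -0.   ,   0.004,  -0.   ]), 'eef_pos': array([176.339, 494.226, 230.74 ]), 'ee_rot': array([ 0.697,  0.12 ,  0.697, -0.121]), 'force': array([-0.803, -0.983,  1.004]), 'wrist_torque': array([-0.038,  0.001,  0.035]), 'grip_width': 1.0003373049062128}
scene 373.80576853576116 [1138.508 -469.443  873.706] [-0.609  0.33  -0.721]
top 347.8464553843466 [ 389.962 -124.402 1068.667] [ 0.082  0.018 -0.996]
```

View pics/scene0.png

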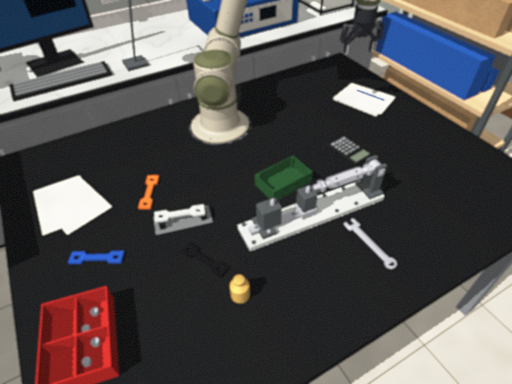

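View pics/top0.png

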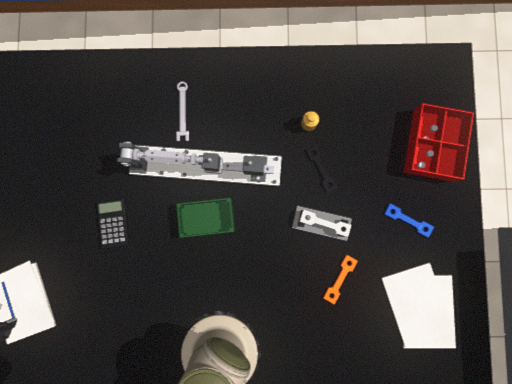

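The metallic bar on its rest is at scene (183,215) / top (325,222). Look-alikes in scene are orange (148,191), blue (97,257) and black (207,259). The fixture runs from the anchor at scene (268,213) to the eye at (375,175). Next I take enlarged crops.

```bash
python3 - <<'E'
from h import *
s=cv2.imread("pics/scene0.png");t=cv2.imread("pics/top0.png")
def crop(im,x,y,w,h,k):
    c=cv2.resize(im[y:y+h,x:x+w],None,fx=k,fy=k,interpolation=cv2.INTER_CUBIC)
    for i in range(0,w,10): cv2.line(c,(i*k,0),(i*k,12 if i%50==0 else 5),(0,255,255),1)
    for i in range(0,h,10): cv2.line(c,(0,i*k),(12 if i%50==0 else 5,i*k),(0,255,255),1)
    return c
# scene fixture 230..390,150..250 k5 ; top fixture 110..290,135..190 k4
cv2.imwrite("pics/c1.png",crop(s,230,150,160,100,5))
a=crop(t,110,135,180,60,4); b=np.hstack([crop(s,145,195,75,45,5),crop(t,285,200,75,45,5)])
w=max(a.shape[1],b.shape[1]); f=lambda c:cv2.copyMakeBorder(c,0,0,0,w-c.shape[1],cv2.BORDER_CONSTANT)
cv2.imwrite("pics/c2.png",np.vstack([f(a),f(b)]))
E
```

```text
(no output)
```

View pics/c1.png

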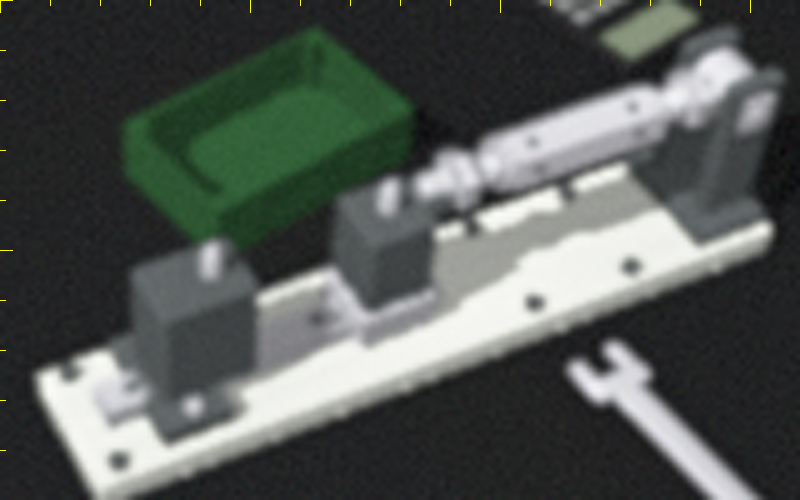

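View pics/c2.png

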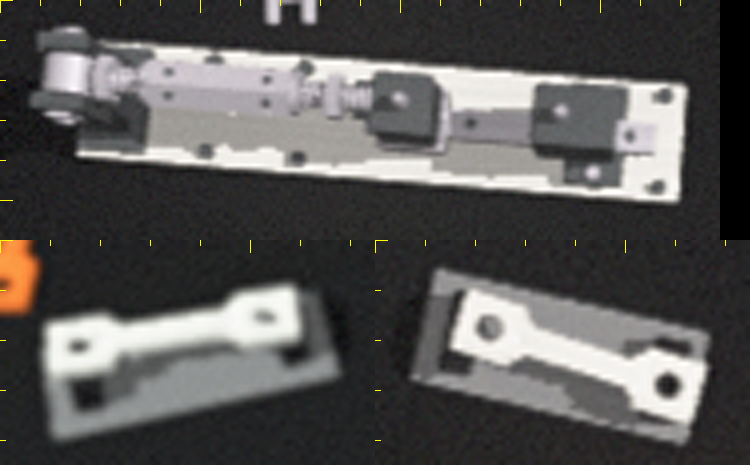

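The crops show clearly the white metallic bar on its grey rest, with both holes visible. The anchor pin is at scene (272,205), the draw pin at (307,192), and the hex centre at (345,176).

```bash
cat > pts.py <<'E'
P={"holeA(-y)":((160.6,216),(343.6,228.8)),"holeB(+y)":((198,210.4),(308,217.4)),
"anchor":((272.2,202.2),(250.25,162.75)),"draw":((307.7,189.4),(210.25,160)),"hex":((345.4,176.4),(164.75,157.75)),"eye":((374,164),(126,153.3))}
E
python3 - <<'E'
from h import *; from pts import P
np.set_printoptions(precision=1,suppress=True)
zs=dict(a=38)
for k,(a,b) in P.items():
    z=38 if "hole" in k else 115
    X,e=tri(a,b); print(k,"tri",X,"gap %.1f"%e,"z-plane scene",atz("scene",a,z),"top",atz("top",b,z))
E
```

```text
holeA(-y) tri [ 365.5 -369.8   35.6] gap 2.7 z-plane scene [ 368.5 -368.9   38. ] top [ 365.1 -370.5   38. ]
holeB(+y) tri [ 400.1 -265.5   34.2] gap 4.5 z-plane scene [ 404.6 -264.4   38. ] top [ 399.2 -267.    38. ]
anchor tri [551.  -98.1 118.7] gap 4.0 z-plane scene [548.8 -94.3 115. ] top [550.7 -99.8 115. ]
draw tri [560.1  13.1 118.9] gap 5.2 z-plane scene [557.9  18.2 115. ] top [559.5  11.4 115. ]
hex tri [568.9 141.4 114.1] gap 5.9 z-plane scene [570.2 143.9 115. ] top [567.1 138.5 115. ]
eye tri [578.8 243.5 124.8] gap 0.5 z-plane scene [571.4 252.6 115. ] top [580.9 247.6 115. ]
```

Emit:
carry_out:
  targets:
    - {"x":0.03,"y":-0.05,"az":-0.155}
    - {"x":0.06,"y":-0.1,"az":-0.31}
    - {"x":0.09,"y":-0.15,"az":-0.465}
    - {"x":0.12,"y":-0.2,"az":-0.62}
    - {"x":0.15,"y":-0.25,"az":-0.775}
  grip_force: 60

```text
invalid input at $.targets[0]: expected keys x, y, z, ax, ay, az, hand
```

Emit:
carry_out:
  targets:
    - {"x":0.025,"y":-0.05,"az":-0.155}
    - {"x":0.05,"y":-0.1,"az":-0.31}
    - {"x":0.07,"y":-0.155,"az":-0.465}
    - {"x":0.085,"y":-0.21,"az":-0.62}
    - {"x":0.09,"y":-0.265,"az":-0.771}

```text
invalid input at $.targets[0]: expected keys x, y, z, ax, ay, az, hand
```

Emit:
carry_out:
  targets:
    - {"x":0.0,"y":-0.055}
    - {"x":-0.01,"y":-0.11}
    - {"x":-0.02,"y":-0.165}
    - {"x":-0.028,"y":-0.22,"z":-0.02}
    - {"x":-0.033,"y":-0.275,"z":-0.05}

```text
invalid input at $.targets[0]: expected keys x, y, z, ax, ay, az, hand
```

Emit:
carry_out:
  targets:
    - {"x":0.03,"y":-0.05,"z":0,"ax":0,"ay":0,"az":-0.155,"hand":1}
    - {"x":0.06,"y":-0.1,"z":0,"ax":0,"ay":0,"az":-0.31,"hand":1}
    - {"x":0.09,"y":-0.15,"z":0,"ax":0,"ay":0,"az":-0.465,"hand":1}
    - {"x":0.12,"y":-0.2,"z":0,"ax":0,"ay":0,"az":-0.62,"hand":1}
    - {"x":0.15,"y":-0.25,"z":0,"ax":0,"ay":0,"az":-0.775,"hand":1}
  grip_force: 60

```text
time_s: 0.72
eef_pos: [327.0, 242.8, 231.2]
ee_rot: [0.599, 0.376, 0.599, -0.376]
force: [0.6, 0.2, 0.5]
grip_width: 1.002
```

Emit:
carry_out:
  targets:
    - {"x":0.025,"y":-0.05,"z":0,"ax":0,"ay":0,"az":-0.155,"hand":1}
    - {"x":0.05,"y":-0.1,"z":0,"ax":0,"ay":0,"az":-0.31,"hand":1}
    - {"x":0.07,"y":-0.155,"z":0,"ax":0,"ay":0,"az":-0.465,"hand":1}
    - {"x":0.085,"y":-0.21,"z":0,"ax":0,"ay":0,"az":-0.62,"hand":1}
    - {"x":0.09,"y":-0.265,"z":0,"ax":0,"ay":0,"az":-0.771,"hand":1}

```text
time_s: 1.35
eef_pos: [416.6, -22.5, 231.1]
ee_rot: [-0.413, -0.574, -0.413, 0.574]
force: [0.9, 0.6, 0.1]
grip_width: 0.997
```

Emit:
carry_out:
  targets:
    - {"x":0,"y":-0.055,"z":0,"ax":0,"ay":0,"az":0,"hand":1}
    - {"x":-0.01,"y":-0.11,"z":0,"ax":0,"ay":0,"az":0,"hand":1}
    - {"x":-0.02,"y":-0.165,"z":0,"ax":0,"ay":0,"az":0,"hand":1}
    - {"x":-0.028,"y":-0.22,"z":-0.02,"ax":0,"ay":0,"az":0,"hand":1}
    - {"x":-0.033,"y":-0.275,"z":-0.05,"ax":0,"ay":0,"az":0,"hand":1}

```text
time_s: 1.98
eef_pos: [383.1, -297.3, 181.3]
ee_rot: [0.415, 0.573, 0.414, -0.573]
force: [0.7, 0.4, 0.4]
grip_width: 1.002
```

Emit:
carry_out:
  targets:
    - {"x":0,"y":-0.02,"z":-0.04,"ax":0,"ay":0,"az":0,"hand":1}
    - {"x":0,"y":-0.02,"z":-0.09,"ax":0,"ay":0,"az":0,"hand":0.4}
    - {"x":0,"y":-0.02,"z":-0.115,"ax":0,"ay":0,"az":0,"hand":0.4}

```text
time_s: 2.35
eef_pos: [382.5, -314.4, 63.8]
ee_rot: [-0.413, -0.573, -0.416, 0.573]
force: [0.0, -0.3, 0.8]
grip_width: 0.697
```

```bash
cat >> h.py <<'E'
def grab(name,bs,bt,k):
    "bs,bt: x,y,w,h crop boxes in scene, top; stacked side by side"
    out=[]
    for n,b in(("scene",bs),("top",bt)):
        if b is None: continue
        x,y,w,h=b; im=viewer.capture(n)[y:y+h,x:x+w]; c=cv2.resize(im,None,fx=k,fy=k,interpolation=cv2.INTER_CUBIC)
        for i in range(0,w,10): cv2.line(c,(i*k,0),(i*k,12 if i%50==0 else 5),(0,255,255),1)
        for i in range(0,h,10): cv2.line(c,(0,i*k),(12 if i%50==0 else 5,i*k),(0,255,255),1)
        out.append(c)
    H=max(c.shape[0] for c in out); out=[cv2.copyMakeBorder(c,0,H-c.shape[0],0,0,cv2.BORDER_CONSTANT) for c in out]
    cv2.imwrite(f"pics/{name}.png",np.hstack(out))
E
python3 -c "
from h import *
grab('g1',(145,165,80,70),(285,190,80,60),5)"
```

```text
(no output)
```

View pics/g1.png

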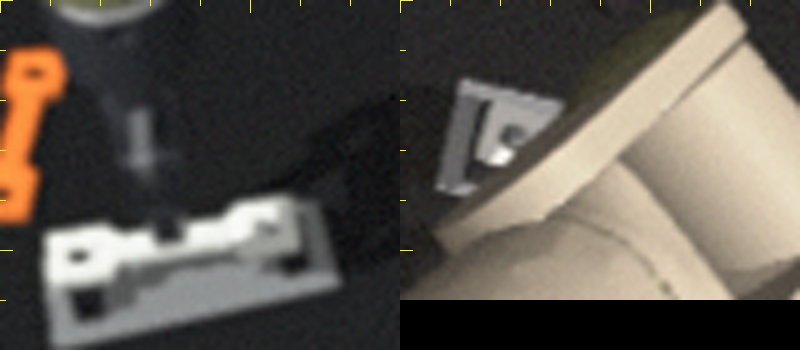

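The finger hangs over the bar's waist at scene crop (168,228), about mid-length. I'll go down and grip.

Emit:
carry_out:
  targets:
    - {"x":0,"y":-0.002,"z":-0.03,"ax":0,"ay":0,"az":0,"hand":0.4}
    - {"x":0,"y":-0.002,"z":-0.048,"ax":0,"ay":0,"az":0,"hand":0.4}
    - {"x":0,"y":-0.002,"z":-0.048,"ax":0,"ay":0,"az":0,"hand":-1}
    - {"x":0,"y":-0.002,"z":-0.048,"ax":0,"ay":0,"az":0,"hand":-1}
    - {"x":0,"y":-0.002,"z":-0.048,"ax":0,"ay":0,"az":0,"hand":-1}
  grip_force: 60

```text
time_s: 3.08
eef_pos: [384.0, -317.8, 20.0]
ee_rot: [0.415, 0.573, 0.414, -0.573]
force: [-1.7, 1.7, 5.8]
grip_width: 0.17
```

Emit:
carry_out:
  targets:
    - {"x":0,"y":0,"z":0,"ax":0,"ay":0,"az":0,"hand":-1}
    - {"x":0,"y":0,"z":0,"ax":0,"ay":0,"az":0,"hand":-1}
    - {"x":0,"y":0,"z":0.01,"ax":0,"ay":0,"az":0,"hand":-1}
    - {"x":0,"y":0,"z":0.05,"ax":0,"ay":0,"az":0,"hand":-1}
    - {"x":0,"y":0,"z":0.1,"ax":0,"ay":0,"az":0,"hand":-1}

```text
time_s: 3.7
eef_pos: [383.1, -316.8, 119.9]
ee_rot: [-0.414, -0.573, -0.415, 0.573]
force: [-0.0, -1.0, -1.8]
grip_width: 0.17
```

Emit:
carry_out:
  targets:
    - {"x":0.025,"y":0.035,"z":0.03,"ax":0,"ay":0,"az":0.04,"hand":-1}
    - {"x":0.055,"y":0.085,"z":0.045,"ax":0,"ay":0,"az":0.09,"hand":-1}
    - {"x":0.085,"y":0.135,"z":0.045,"ax":0,"ay":0,"az":0.14,"hand":-1}
    - {"x":0.115,"y":0.185,"z":0.045,"ax":0,"ay":0,"az":0.19,"hand":-1}
    - {"x":0.145,"y":0.235,"z":0.045,"ax":0,"ay":0,"az":0.245,"hand":-1}

```text
time_s: 4.32
eef_pos: [529.1, -80.4, 164.5]
ee_rot: [0.482, 0.518, 0.482, -0.517]
force: [1.3, -1.4, -2.7]
grip_width: 0.168
```

Emit:
carry_out:
  targets:
    - {"x":0.015,"y":0.025,"z":0,"ax":0,"ay":0,"az":0,"hand":-1}
    - {"x":0.027,"y":0.04,"z":-0.005,"ax":0,"ay":0,"az":0,"hand":-1}
    - {"x":0.027,"y":0.04,"z":-0.02,"ax":0,"ay":0,"az":0,"hand":-1}
    - {"x":0.027,"y":0.04,"z":-0.025,"ax":0,"ay":0,"az":0,"hand":-1}

```text
time_s: 4.82
eef_pos: [554.5, -43.0, 136.9]
ee_rot: [-0.48, -0.518, -0.482, 0.519]
force: [0.0, -0.2, -2.9]
grip_width: 0.17
```

```bash
python3 -c "
from h import *
s=ctrl.sense(); print(s['eef_pos'],s['force'],s['joints'])
grab('g2',(240,150,90,80),(190,130,80,60),5)
x,y,w,h=240,150,90,80"
```

```text
[554.4821411  -43.00796145 136.92450415] [ 0.02947716 -0.20071427 -2.93907988] [-2.87960613e-01  4.70572704e-01  1.52766385e+00 -2.82105220e-04
  1.14609820e+00 -2.13800742e-01]
```

View pics/g2.png

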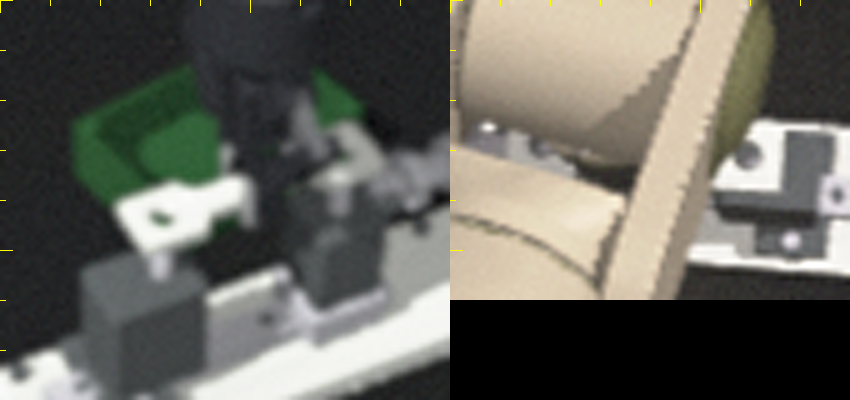

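```bash
python3 - <<'E'
from h import *
np.set_printoptions(precision=1,suppress=True)
for z in(111,131): print(z,[atz("scene",u,z)for u in((271.7,205.4),(272.8,199),(307.2,192.4),(308.2,186.4))])
print("hole now scene",[atz("scene",(272.6,193.4),z) for z in(154,156,158)],"top",atz("top",(249.6,161),156))
print("pin top-view z115,125",[atz("top",u,z) for u in((250.25,162.75),(210.25,160)) for z in (115,125,131)])
for a,b in (((80,155),(680,202)),((125,44),(687,85))):
    A,B=[atz("top",(110+p[0]/4,135+p[1]/4),20) for p in(a,b)]; d=A-B; print("plate yaw",d[0]/d[1])
E
```

```text
111 [array([555.2, -99.8, 111. ]), array([536.2, -84.6, 111. ]), array([563.9,  12.7, 111. ]), array([545.7,  29. , 111. ])]
131 [array([ 570.5, -109.5,  131. ]), array([552. , -94.7, 131. ]), array([579.,   0., 131.]), array([561.2,  16. , 131. ])]
hole now scene [array([552.4, -96. , 154. ]), array([554., -97., 156.]), array([555.6, -98.1, 158. ])] top [548.5 -99.1 156. ]
pin top-view z115,125 [array([550.7, -99.8, 115. ]), array([ 549., -100.,  125.]), array([ 548. , -100.2,  131. ]), array([559.5,  11.4, 115. ]), array([557.7,   9.9, 125. ]), array([556.7,   9.1, 131. ])]
plate yaw 0.08775718225201616
plate yaw 0.08444660680395537
```

Emit:
carry_out:
  targets:
    - {"x":0,"y":0,"z":-0.006,"ax":0,"ay":0,"az":-0.012,"hand":-1}
    - {"x":0,"y":0,"z":-0.012,"ax":0,"ay":0,"az":-0.012,"hand":-1}
    - {"x":0,"y":0,"z":-0.018,"ax":0,"ay":0,"az":-0.012,"hand":-1}
    - {"x":0,"y":0,"z":-0.021,"ax":0,"ay":0,"az":-0.012,"hand":-1}
    - {"x":0,"y":0,"z":-0.021,"ax":0,"ay":0,"az":-0.012,"hand":-1}

```text
time_s: 5.55
eef_pos: [555.4, -42.2, 117.2]
ee_rot: [-0.478, -0.521, -0.478, 0.521]
force: [0.0, -0.3, -2.0]
grip_width: 0.172
```

```bash
python3 -c "
from h import *
np.set_printoptions(precision=2,suppress=True)
s=ctrl.sense(); print(s['eef_pos'],s['force'],s['wrist_torque'])"
```

```text
[555.42 -42.2  117.25] [ 0.02 -0.28 -2.05] [-0.03  0.02  0.01]
```

Emit:
carry_out:
  targets:
    - {"x":0,"y":0,"z":-0.002,"ax":0,"ay":0,"az":0,"hand":-1}
    - {"x":0,"y":0,"z":-0.004,"ax":0,"ay":0,"az":0,"hand":-1}
    - {"x":0,"y":0,"z":-0.006,"ax":0,"ay":0,"az":0,"hand":-1}
    - {"x":0,"y":0,"z":-0.006,"ax":0,"ay":0,"az":0,"hand":-1}

```text
time_s: 6.05
eef_pos: [555.4, -42.2, 111.3]
ee_rot: [-0.478, -0.521, -0.478, 0.521]
force: [0.4, -0.4, -2.2]
grip_width: 0.169
```

```bash
python3 -c "
from h import *
np.set_printoptions(precision=2,suppress=True)
s=ctrl.sense(); print(s['eef_pos'],s['force'],s['wrist_torque'])
grab('g3',(250,160,75,70),None,8)"
```

```text
[555.44 -42.22 111.3 ] [ 0.37 -0.43 -2.22] [ 0.01 -0.02  0.01]
```

View pics/g3.png

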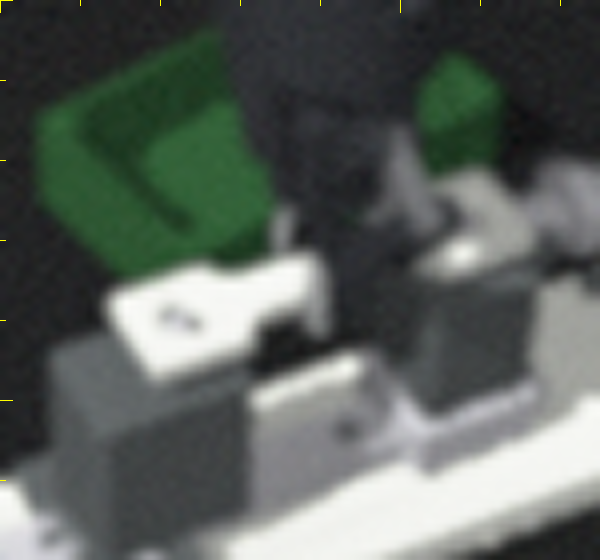

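The anchor pin now shows inside its hole at crop (180,320). There is no contact force, so I keep lowering.

Emit:
carry_out:
  targets:
    - {"x":0,"y":0,"z":-0.002,"ax":0,"ay":0,"az":0,"hand":-1}
    - {"x":0,"y":0,"z":-0.004,"ax":0,"ay":0,"az":0,"hand":-1}
    - {"x":0,"y":0,"z":-0.006,"ax":0,"ay":0,"az":0,"hand":-1}
    - {"x":0,"y":0,"z":-0.006,"ax":0,"ay":0,"az":0,"hand":-1}

```text
time_s: 6.6
eef_pos: [555.4, -42.2, 105.2]
ee_rot: [-0.478, -0.521, -0.478, 0.521]
force: [-0.0, -0.1, -2.5]
grip_width: 0.165
```

Emit:
carry_out:
  targets:
    - {"x":0,"y":0,"z":-0.001,"ax":0,"ay":0,"az":0,"hand":-1}
    - {"x":0,"y":0,"z":-0.002,"ax":0,"ay":0,"az":0,"hand":-1}
    - {"x":0,"y":0,"z":-0.003,"ax":0,"ay":0,"az":0,"hand":-1}
    - {"x":0,"y":0,"z":-0.003,"ax":0,"ay":0,"az":0,"hand":-1}

```text
time_s: 7.1
eef_pos: [555.5, -42.2, 102.4]
ee_rot: [-0.478, -0.521, -0.478, 0.521]
force: [-0.6, 0.5, -2.2]
grip_width: 0.167
```

Emit:
carry_out:
  targets:
    - {"x":0,"y":0,"z":-0.001,"ax":0,"ay":0,"az":0,"hand":-1}
    - {"x":0,"y":0,"z":-0.002,"ax":0,"ay":0,"az":0,"hand":-1}
    - {"x":0,"y":0,"z":-0.002,"ax":0,"ay":0,"az":0,"hand":-1}

```text
time_s: 7.48
eef_pos: [555.6, -42.3, 101.0]
ee_rot: [0.478, 0.521, 0.478, -0.521]
force: [-2.9, -0.2, 4.1]
grip_width: 0.168
```

Emit:
carry_out:
  targets:
    - {"x":0,"y":0,"z":-0.001,"ax":0,"ay":0,"az":0,"hand":-1}
    - {"x":0,"y":0,"z":-0.001,"ax":0,"ay":0,"az":0,"hand":-1}

```text
time_s: 7.72
eef_pos: [555.6, -42.2, 100.9]
ee_rot: [0.479, 0.521, 0.478, -0.521]
force: [-7.1, 1.0, 12.5]
grip_width: 0.168
```

Contact came at the seat height, so I release, rise and look.

Emit:
carry_out:
  targets:
    - {"x":0,"y":0,"z":0.001,"ax":0,"ay":0,"az":0,"hand":0.2}
    - {"x":0,"y":0,"z":0.001,"ax":0,"ay":0,"az":0,"hand":0.2}
    - {"x":0,"y":0,"z":0.001,"ax":0,"ay":0,"az":0,"hand":0.2}
    - {"x":0,"y":0,"z":0.04,"ax":0,"ay":0,"az":0,"hand":0.2}
    - {"x":0,"y":0,"z":0.1,"ax":0,"ay":0,"az":0,"hand":0.2}

```text
time_s: 8.35
eef_pos: [554.7, -42.1, 199.2]
ee_rot: [-0.477, -0.52, -0.479, 0.522]
force: [0.9, -0.2, 0.7]
grip_width: 0.604
```

Emit:
carry_out:
  targets:
    - {"x":-0.06,"y":0,"z":0,"ax":0,"ay":0,"az":0,"hand":0.4}
    - {"x":-0.12,"y":0,"z":0,"ax":0,"ay":0,"az":0,"hand":0.4}
    - {"x":-0.18,"y":0,"z":0,"ax":0,"ay":0,"az":0,"hand":0.4}
    - {"x":-0.2,"y":0,"z":0,"ax":0,"ay":0,"az":0,"hand":0.4}

```text
time_s: 8.85
eef_pos: [353.2, -41.8, 199.4]
ee_rot: [-0.478, -0.521, -0.478, 0.521]
force: [1.5, -0.2, 0.1]
grip_width: 0.701
```

```bash
python3 -c "
from h import *
np.set_printoptions(precision=2,suppress=True)
s=ctrl.sense(); print(s['eef_pos'],s['force'],s['wrist_torque'])
grab('s',(250,150,145,80),None,5);grab('t',None,(115,140,160,40),5)
a=cv2.imread('pics/s.png');b=cv2.imread('pics/t.png')
f=lambda c:cv2.copyMakeBorder(c,0,0,0,800-c.shape[1],cv2.BORDER_CONSTANT)
cv2.imwrite('pics/g4.png',np.vstack([f(a),f(b)]))"
```

```text
[353.18 -41.81 199.36] [ 1.49 -0.17  0.12] [-0.01 -0.04 -0.06]
```

View pics/g4.png

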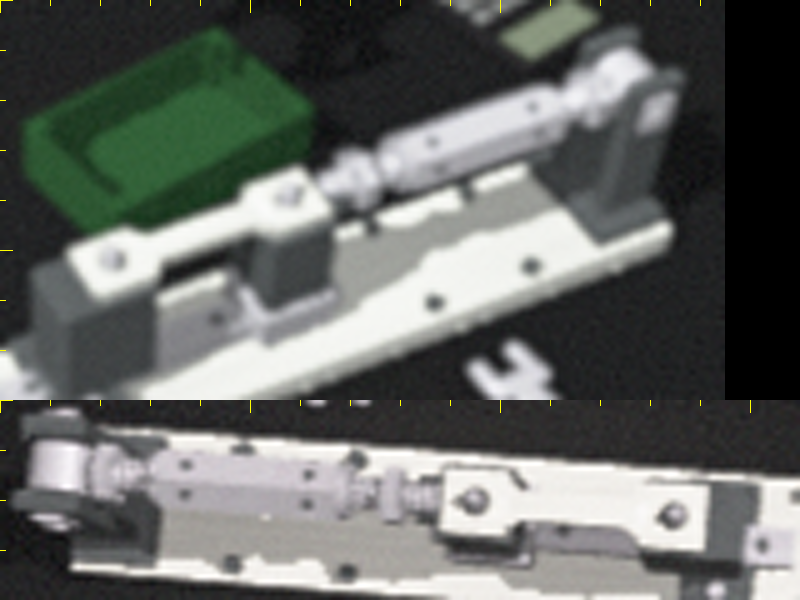

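The bar lies flat with both pins through its holes, at crop (113,258) and (290,195). Next I need the hex body's roll.

```bash
python3 -c "
from h import *
a=0;N=20
S=lambda n:np.mean([viewer.capture(n).astype(float) for _ in range(6)],0).clip(0,255).astype(np.uint8)
def C(im,x,y,w,h,k):
    c=im[y:y+h,x:x+w]; c=cv2.normalize(c,None,0,255,cv2.NORM_MINMAX); c=cv2.resize(c,None,fx=k,fy=k,interpolation=cv2.INTER_CUBIC)
    for i in range(0,w,5): cv2.line(c,(i*k,0),(i*k,8),(0,255,255),1)
    for i in range(0,h,5): cv2.line(c,(0,i*k),(8,i*k),(0,255,255),1)
    return c
cv2.imwrite('pics/g5.png',np.vstack([C(S('scene'),320,160,50,30,14),C(S('top'),140,147,50,18,14)[:180*14//10]])[:,:])
print(cv2.imread('pics/g5.png').shape)"
```

```text
(672, 700, 3)
```

View pics/g5.png

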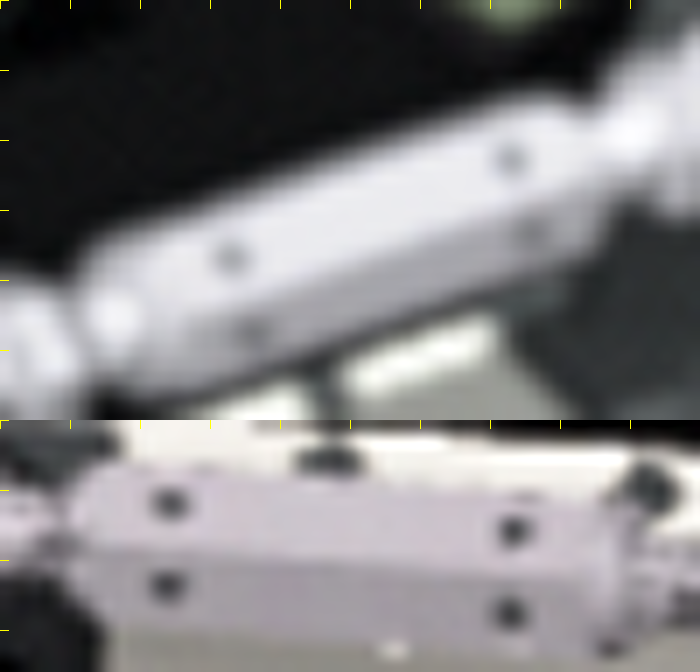

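```bash
python3 - <<'E'
from h import *
from scipy.optimize import least_squares
o=lambda x,y,c:np.array([x,y])+(np.array(c)+.5)/14-.5
top=[[o(140,147,c) for c in((168,84),(514,110))],[o(140,147,c) for c in((166,166),(509,193))]]  # upper, lower; left(+y), right(-y)
sc=[[o(320,160,c) for c in((513,160),(232,257))],[o(320,160,c) for c in((532,232),(252,330))]]
y=np.array([-np.sin(-.083),np.cos(.083),0]); x=np.array([y[1],-y[0],0]); z=np.array([0,0,1.])
for hyp in (0,1):   # scene face A is top's upper (0) or lower (1)
  def res(p):
    X0=p[:3]; r=[]
    def pt(face,e): # face k: normal angle from z toward x
        a=p[3]+np.radians(30-60*face); return X0+16*(np.sin(a)*x+np.cos(a)*z)+e*p[4]*y
    for f in(0,1):
      for i,e in enumerate((1,-1)):
        r+=list(proj("top",pt(f,e))-top[f][i])
        r+=list(proj("scene",pt(f+hyp-1 if hyp==0 else f*-1+1,e) if False else pt([0,-1][f] if hyp==0 else [1,0][f],e))+p[5:7]-sc[f][i])
    r+=list(p[5:7]/1.5)+[(p[2]-115)/2]
    return r
  s=least_squares(res,[568,141,115,0,30,0,0]); print(hyp,s.cost,np.round(s.x,2),"roll deg",np.degrees(s.x[3]))
print(ctrl.sense()['eef_pos'],ctrl.sense()['time_s'])
E
```

```text
0 0.12293229378612774 [ 5.7152e+02  1.3742e+02  1.1505e+02 -2.3000e-01  3.4230e+01  4.3000e-01
 -2.2000e-01] roll deg -12.99620648308889
1 5.1575056002746384 [5.6381e+02 1.3900e+02 1.1360e+02 4.4000e-01 3.4360e+01 2.2500e+00
 2.5300e+00] roll deg 25.420436406823583
[355.59406521 -42.22629805 199.40314479] 9.55
```

Emit:
carry_out:
  targets:
    - {"x":0.04,"y":0.036,"z":0,"ax":-0.004,"ay":-0.045,"az":0,"hand":0.2}
    - {"x":0.08,"y":0.072,"z":0,"ax":-0.008,"ay":-0.09,"az":0,"hand":0.2}
    - {"x":0.12,"y":0.108,"z":0,"ax":-0.011,"ay":-0.135,"az":0,"hand":0.2}
    - {"x":0.16,"y":0.144,"z":0,"ax":-0.015,"ay":-0.18,"az":0,"hand":0.2}
    - {"x":0.1995,"y":0.1805,"z":-0.01,"ax":-0.019,"ay":-0.226,"az":0,"hand":0.2}

```text
time_s: 10.18
eef_pos: [556.6, 139.8, 189.9]
ee_rot: [0.535, 0.572, 0.416, -0.462]
force: [0.4, -0.7, 0.3]
grip_width: 0.601
```

Emit:
carry_out:
  targets:
    - {"x":0,"y":0,"z":-0.006,"ax":0,"ay":0,"az":0,"hand":0.2}
    - {"x":0,"y":0,"z":-0.006,"ax":0,"ay":0,"az":0,"hand":0.2}

```text
time_s: 10.42
eef_pos: [554.4, 138.0, 182.8]
ee_rot: [0.534, 0.571, 0.417, -0.464]
force: [0.0, -0.4, -0.1]
grip_width: 0.604
```

```bash
python3 -c "
from h import *
from scipy.spatial.transform import Rotation as Ro
np.set_printoptions(precision=3,suppress=True)
s=ctrl.sense(); q=s['ee_rot']; R=Ro.from_quat([*q[1:],q[0]]).as_matrix();print(s['eef_pos'],s['force'],s['wrist_torque'],s['joints']);print(R)"
```

```text
[554.368 137.993 182.762] [ 0.02  -0.376 -0.094] [-0.014  0.089  0.002] [ 0.053  0.347  1.6   -0.037  0.972  0.155]
[[ 0.222  0.971 -0.085]
 [-0.019 -0.083 -0.996]
 [-0.975  0.223  0.   ]]
```

Emit:
carry_out:
  targets:
    - {"x":0.008,"y":-0.0005,"z":-0.035,"ax":0,"ay":0,"az":0,"hand":0.2}
    - {"x":0.015,"y":-0.001,"z":-0.065,"ax":0,"ay":0,"az":0,"hand":0.2}
    - {"x":0.0205,"y":-0.0015,"z":-0.0875,"ax":0,"ay":0,"az":0,"hand":0.2}
    - {"x":0.0205,"y":-0.0015,"z":-0.0875,"ax":0,"ay":0,"az":0,"hand":0.2}
  grip_force: 110

```text
time_s: 10.92
eef_pos: [574.8, 135.7, 95.3]
ee_rot: [0.533, 0.571, 0.417, -0.464]
force: [-0.0, -0.1, 0.4]
grip_width: 0.597
```

Emit:
carry_out:
  targets:
    - {"x":0,"y":0,"z":0,"ax":0,"ay":0,"az":0,"hand":-1}
    - {"x":0,"y":0,"z":0,"ax":0,"ay":0,"az":0,"hand":-1}
    - {"x":0,"y":0,"z":0,"ax":0,"ay":0,"az":0,"hand":-1}
    - {"x":0,"y":0,"z":0,"ax":0,"ay":0,"az":0,"hand":-1}

```text
time_s: 11.42
eef_pos: [575.9, 136.3, 97.9]
ee_rot: [0.535, 0.572, 0.416, -0.463]
force: [-4.0, -2.9, 6.6]
grip_width: 0.358
```

```bash
cat >> h.py <<'E'
from scipy.spatial.transform import Rotation as Ro
def feel(n=3):
    np.set_printoptions(precision=2,suppress=True)
    F=[];T=[]
    for i in range(n):
        s=ctrl.sense(); F.append(s['force']);T.append(s['wrist_torque']); viewer.capture("top")
    q=s['ee_rot']; R=Ro.from_quat([*q[1:],q[0]]).as_matrix()
    F=np.mean(F,0);Ts=np.array(T);T=Ts.mean(0); y=np.array([.083,.9966,0]); ax=np.array([571,137,115.])
    tilt=np.arctan2(-(R[:,0]@np.array([.9966,-.083,0])),-R[2,0])
    r=(s['eef_pos']-ax)/1000
    print("t",s['time_s'],"pos",s['eef_pos'],"tilt %.3f"%tilt,"F",F,"T",T,"std",Ts.std(0),"w %.3f"%s['grip_width'])
    print("T.y raw %.3f  if at TCP %.3f"%(T@y,T@y+np.cross(r,F)@y), "tau",s['tau'])
E
python3 -c "
from h import *
feel()"
```

```text
t 11.525 pos [575.89 136.34  97.94] tilt -0.229 F [-3.69 -3.15  6.62] T [-0.45  0.54 -0.24] std [0.01 0.03 0.01] w 0.356
T.y raw 0.499  if at TCP 0.525 tau [  1.47 -42.26 -21.88   0.36  -1.29  -0.11]
```

Emit:
carry_out:
  targets:
    - {"x":-0.0019,"y":0.00025,"z":-0.0003,"ax":0.0083,"ay":0.0997,"az":0,"hand":-1}
    - {"x":-0.0038,"y":0.0005,"z":-0.0005,"ax":0.0166,"ay":0.1993,"az":0,"hand":-1}
    - {"x":-0.0057,"y":0.00075,"z":-0.0004,"ax":0.0249,"ay":0.299,"az":0,"hand":-1}
    - {"x":-0.0075,"y":0.001,"z":-0.0002,"ax":0.0332,"ay":0.3986,"az":0,"hand":-1}
    - {"x":-0.0094,"y":0.00125,"z":0.0002,"ax":0.0415,"ay":0.4983,"az":0,"hand":-1}

```text
time_s: 12.2
eef_pos: [567.2, 137.5, 98.1]
ee_rot: [-0.403, -0.451, -0.544, 0.581]
force: [3.5, -2.2, -1.3]
grip_width: 0.354
```

```bash
python3 -c "
from h import *
feel()"
```

```text
t 12.3 pos [567.23 137.57  98.1 ] tilt 0.273 F [-0.83 -2.28  7.85] T [-0.2   0.3  -0.03] std [0.12 1.04 0.03] w 0.356
T.y raw 0.281  if at TCP 0.322 tau [  0.62 -48.59 -22.22   0.57   0.42  -0.1 ]
```

Emit:
carry_out:
  targets:
    - {"x":-0.0009,"y":0.0001,"z":0.0003,"ax":0.0042,"ay":0.0498,"az":0,"hand":-1}
    - {"x":-0.0018,"y":0.0002,"z":0.0006,"ax":0.0083,"ay":0.0997,"az":0,"hand":-1}
    - {"x":-0.0027,"y":0.0004,"z":0.001,"ax":0.0125,"ay":0.1495,"az":0,"hand":-1}
    - {"x":-0.0035,"y":0.0005,"z":0.0014,"ax":0.0166,"ay":0.1993,"az":0,"hand":-1}
    - {"x":-0.0035,"y":0.0005,"z":0.0014,"ax":0.0166,"ay":0.1993,"az":0,"hand":-1}

```text
time_s: 12.98
eef_pos: [564.0, 138.0, 99.3]
ee_rot: [-0.344, -0.395, -0.586, 0.618]
force: [4.7, -3.0, 5.7]
grip_width: 0.355
```

```bash
sed -i 's/r=(s\[/print("Ty series",Ts@y); r=(s[/' h.py; python3 -c "
from h import *
feel(5)
grab('s',(250,150,145,80),None,5);grab('t',None,(115,140,160,40),5)
a=cv2.imread('pics/s.png');b=cv2.imread('pics/t.png')
f=lambda c:cv2.copyMakeBorder(c,0,0,0,800-c.shape[1],cv2.BORDER_CONSTANT)
cv2.imwrite('pics/g6.png',np.vstack([f(a),f(b)]))"
```

```text
Ty series [-0.43 -0.47 -0.49 -0.54 -0.51]
t 13.175 pos [564.01 138.01  99.33] tilt 0.468 F [ 5.99 -2.76  4.63] T [-0.22 -0.47  0.03] std [0.04 0.04 0.03] w 0.355
T.y raw -0.488  if at TCP -0.553 tau [  2.34 -56.95 -20.29   0.5    1.9   -0.05]
```

View pics/g6.png

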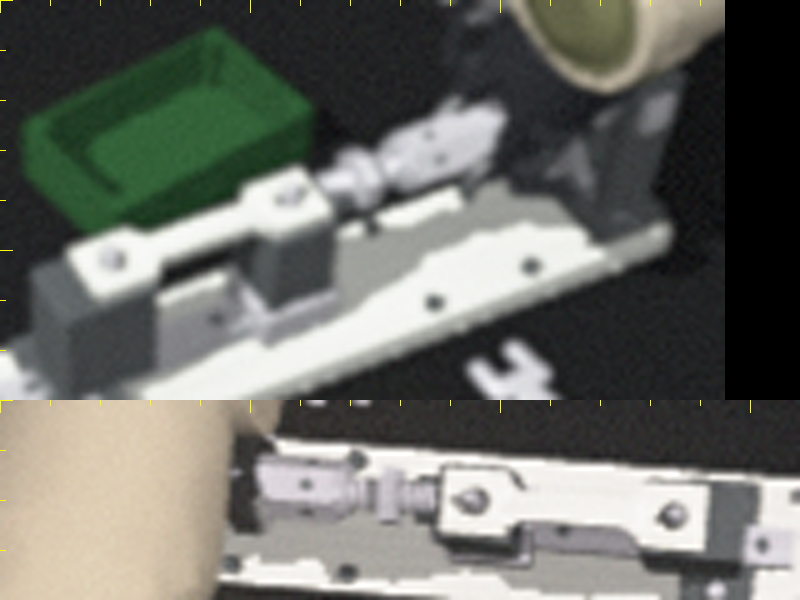

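The hex turned with the gripper: its face dot is now at top crop (306,484). The bar is still flat. The torque reading mixes in side force, so I shift the tool slightly to calibrate that.

Emit:
carry_out:
  targets:
    - {"x":0.0005,"y":0,"z":0,"ax":0,"ay":0,"az":0,"hand":-1}
    - {"x":0.001,"y":0,"z":0,"ax":0,"ay":0,"az":0,"hand":-1}
    - {"x":0.001,"y":0,"z":0,"ax":0,"ay":0,"az":0,"hand":-1}
    - {"x":0.001,"y":0,"z":0,"ax":0,"ay":0,"az":0,"hand":-1}

```text
time_s: 13.82
eef_pos: [564.0, 138.0, 99.3]
ee_rot: [-0.344, -0.395, -0.586, 0.618]
force: [0.0, -3.8, 6.5]
grip_width: 0.354
```

```bash
python3 -c "
from h import *
feel(4)"
```

```text
Ty series [0.2  0.2  0.17 0.23]
t 13.975 pos [564.02 137.99  99.34] tilt 0.471 F [-0.07 -4.03  7.14] T [-0.38  0.23  0.12] std [0.01 0.02 0.03] w 0.355
T.y raw 0.199  if at TCP 0.245 tau [  2.15 -55.64 -21.68   0.74   0.58  -0.06]
```

Emit:
carry_out:
  targets:
    - {"x":0,"y":0,"z":0.0005,"ax":0,"ay":0,"az":0,"hand":-1}
    - {"x":0,"y":0,"z":0.001,"ax":0,"ay":0,"az":0,"hand":-1}
    - {"x":0,"y":0,"z":0.001,"ax":0,"ay":0,"az":0,"hand":-1}
    - {"x":0,"y":0,"z":0.001,"ax":0,"ay":0,"az":0,"hand":-1}

```text
time_s: 14.52
eef_pos: [564.0, 138.0, 99.4]
ee_rot: [-0.344, -0.394, -0.586, 0.619]
force: [1.0, -5.4, 5.9]
grip_width: 0.361
```

```bash
python3 -c "
from h import *
feel(4)"
```

```text
Ty series [-0.24 -0.18 -0.26 -0.18]
t 14.675 pos [564.01 138.    99.36] tilt 0.472 F [ 1.09 -5.16  6.45] T [-0.62 -0.16  0.23] std [0.02 0.04 0.02] w 0.356
T.y raw -0.215  if at TCP -0.194 tau [  3.34 -55.82 -21.34   1.19   1.02  -0.05]
```

```bash
cat >> h.py <<'E'
import json
def log(n=3):
    for i in range(n):
        s=ctrl.sense(); open("log.jsonl","a").write(json.dumps({k:np.array(v).tolist() for k,v in s.items()})+"\n")
        if i<n-1: viewer.capture("top")
    y=np.array([.083,.9966,0]); print(i,np.round(s['eef_pos'],1),"F",np.round(s['force'],2),"Ty %.2f"%(s['wrist_torque']@y),"tau",np.round(s['tau'],2),"q",np.round(s['joints'],3))
E
python3 -c "
from h import *
log()"
```

```text
2 [564.  138.   99.3] F [ 0.99 -3.94  5.83] Ty -0.16 tau [ 3.340e+00 -5.582e+01 -2.133e+01  1.190e+00  1.020e+00 -5.000e-02] q [0.018 0.823 1.098 0.046 1.69  0.098]
```

Emit:
carry_out:
  targets:
    - {"x":-0.0004,"y":0.0001,"z":0.0002,"ax":0.0021,"ay":0.0249,"az":0,"hand":-1}
    - {"x":-0.0008,"y":0.0001,"z":0.0004,"ax":0.0042,"ay":0.0498,"az":0,"hand":-1}
    - {"x":-0.0012,"y":0.0002,"z":0.0007,"ax":0.0062,"ay":0.0747,"az":0,"hand":-1}
    - {"x":-0.0016,"y":0.0002,"z":0.0009,"ax":0.0083,"ay":0.0997,"az":0,"hand":-1}
    - {"x":-0.0016,"y":0.0002,"z":0.0009,"ax":0.0083,"ay":0.0997,"az":0,"hand":-1}

```text
time_s: 15.45
eef_pos: [562.5, 138.2, 100.2]
ee_rot: [-0.312, -0.364, -0.605, 0.635]
force: [3.2, -5.5, 6.8]
grip_width: 0.355
```

```bash
python3 -c "
from h import *
log()"
```

```text
2 [562.5 138.2 100.2] F [ 2.71 -5.06  7.24] Ty -0.17 tau [ 3.450e+00 -5.772e+01 -2.108e+01  1.110e+00  1.280e+00 -3.000e-02] q [0.015 0.881 1.02  0.054 1.81  0.098]
```

Emit:
carry_out:
  targets:
    - {"x":-0.0004,"y":0.0001,"z":0.0003,"ax":0.0021,"ay":0.0249,"az":0,"hand":-1}
    - {"x":-0.0008,"y":0.0001,"z":0.0006,"ax":0.0042,"ay":0.0498,"az":0,"hand":-1}
    - {"x":-0.0012,"y":0.0002,"z":0.0008,"ax":0.0062,"ay":0.0747,"az":0,"hand":-1}
    - {"x":-0.0015,"y":0.0002,"z":0.0011,"ax":0.0083,"ay":0.0997,"az":0,"hand":-1}
    - {"x":-0.0015,"y":0.0002,"z":0.0011,"ax":0.0083,"ay":0.0997,"az":0,"hand":-1}

```text
time_s: 16.18
eef_pos: [561.1, 138.4, 101.3]
ee_rot: [-0.28, -0.334, -0.623, 0.65]
force: [3.9, -4.2, 6.6]
grip_width: 0.355
```

```bash
python3 -c "
from h import *
log()"
```

```text
2 [561.1 138.5 101.2] F [ 3.7  -5.72  6.3 ] Ty -0.28 tau [  3.57 -59.69 -20.88   1.05   1.66  -0.  ] q [0.013 0.94  0.942 0.063 1.928 0.099]
```

Emit:
carry_out:
  targets:
    - {"x":0,"y":0,"z":0,"ax":0,"ay":0,"az":0,"hand":0.5}
    - {"x":0,"y":0,"z":0,"ax":0,"ay":0,"az":0,"hand":0.5}
    - {"x":0,"y":0,"z":0,"ax":0,"ay":0,"az":0,"hand":0.5}
    - {"x":0,"y":0,"z":0,"ax":0,"ay":0,"az":0,"hand":0.5}

```text
time_s: 16.77
eef_pos: [560.4, 139.0, 100.5]
ee_rot: [-0.28, -0.333, -0.623, 0.65]
force: [0.5, 0.1, -0.0]
grip_width: 0.752
```

```bash
python3 -c "
from h import *
log()"
```

```text
2 [560.5 139.  100.5] F [-0.33 -0.56  0.5 ] Ty -0.29 tau [ 3.000e-02 -6.344e+01 -2.349e+01  1.600e-01  1.740e+00 -0.000e+00] q [0.013 0.941 0.944 0.064 1.928 0.099]
```

Emit:
carry_out:
  targets:
    - {"x":0.0028,"y":-0.0002,"z":-0.0019,"ax":-0.0149,"ay":-0.1794,"az":0,"hand":0.5}
    - {"x":0.006,"y":-0.0005,"z":-0.0032,"ax":-0.0299,"ay":-0.3588,"az":0,"hand":0.5}
    - {"x":0.0093,"y":-0.0008,"z":-0.004,"ax":-0.0448,"ay":-0.5382,"az":0,"hand":0.5}
    - {"x":0.0127,"y":-0.0011,"z":-0.0041,"ax":-0.0598,"ay":-0.7176,"az":0,"hand":0.5}
    - {"x":0.0161,"y":-0.0013,"z":-0.0037,"ax":-0.0747,"ay":-0.8969,"az":0,"hand":0.5}

```text
time_s: 17.5
eef_pos: [576.9, 137.7, 97.8]
ee_rot: [0.536, 0.573, 0.414, -0.461]
force: [1.9, -1.2, 0.1]
grip_width: 0.75
```

Emit:
carry_out:
  targets:
    - {"x":0.0012,"y":-0.0003,"z":0.0028,"ax":-0.0122,"ay":-0.1465,"az":0,"hand":0.5}
    - {"x":0.0012,"y":-0.0003,"z":0.0028,"ax":-0.0122,"ay":-0.1465,"az":0,"hand":0.5}
    - {"x":0.0012,"y":-0.0003,"z":0.0028,"ax":-0.0122,"ay":-0.1465,"az":0,"hand":0.5}

```text
time_s: 17.88
eef_pos: [578.5, 137.2, 100.1]
ee_rot: [0.566, 0.601, 0.374, -0.423]
force: [-0.1, 0.6, 0.2]
grip_width: 0.754
```

```bash
python3 -c "
from h import *
log();feel(1)"
```

```text
2 [578.7 137.1  99.9] F [0.18 0.35 0.2 ] Ty 0.17 tau [ 1.400e-01 -4.362e+01 -2.186e+01 -1.100e-01 -9.700e-01 -1.000e-02] q [ 0.058  0.447  1.732 -0.092  0.594  0.211]
Ty series [0.17]
t 17.975 pos [578.68 137.12  99.86] tilt -0.373 F [0.18 0.35 0.2 ] T [0.01 0.17 0.02] std [0. 0. 0.] w 0.747
T.y raw 0.168  if at TCP 0.165 tau [  0.14 -43.62 -21.86  -0.11  -0.97  -0.01]
```

Emit:
carry_out:
  targets:
    - {"x":0,"y":0,"z":0,"ax":0,"ay":0,"az":0,"hand":-1}
    - {"x":0,"y":0,"z":0,"ax":0,"ay":0,"az":0,"hand":-1}
    - {"x":0,"y":0,"z":0,"ax":0,"ay":0,"az":0,"hand":-1}
    - {"x":0,"y":0,"z":0,"ax":0,"ay":0,"az":0,"hand":-1}
    - {"x":0,"y":0,"z":0,"ax":0,"ay":0,"az":0,"hand":-1}

```text
time_s: 18.65
eef_pos: [577.9, 137.2, 100.0]
ee_rot: [0.567, 0.601, 0.373, -0.423]
force: [-2.9, -0.8, 5.4]
grip_width: 0.354
```

```bash
python3 - <<'E'
from h import *
log();feel(2)
from scipy.optimize import least_squares
D=[([1.005,.313,1.498,0,1.331],[176.34,494.23,230.74]),([-.28796,.47057,1.52766,0,1.1461],[554.48,-43.0,136.92])]
for l in open("log.jsonl"):
    s=json.loads(l); D.append((s["joints"],s["eef_pos"]))
def fk(p,q):
    L2,L3,b,h,Dt,off=p; q=list(q)
    a=q[1]; e=q[1]+q[2]; c=e+q[4]
    r=L2*np.sin(a)+L3*np.sin(e)+b*np.cos(e)+Dt*np.sin(c); z=h+L2*np.cos(a)+L3*np.cos(e)-b*np.sin(e)+Dt*np.cos(c)
    return r,z
def res(p):
    o=[]
    for q,x in D:
        r,z=fk(p,q); o+=[r-np.sqrt(x[0]**2+x[1]**2-p[5]**2),z-x[2]]
    return o
s=least_squares(res,[420,400,0,200,230,120]);print(np.round(s.x,1),s.cost,np.round(s.fun,1))
E
```

```text
2 [577.9 137.3 100. ] F [-2.57 -2.12  4.77] Ty 0.52 tau [  0.3  -40.64 -21.55  -0.05  -1.46  -0.07] q [ 0.059  0.446  1.735 -0.093  0.592  0.212]
Ty series [0.52 0.51]
t 18.8 pos [577.89 137.24  99.99] tilt -0.374 F [-3.03 -1.31  5.61] T [-0.15  0.53 -0.12] std [0.01 0.01 0.04] w 0.350
T.y raw 0.516  if at TCP 0.521 tau [  0.3  -40.64 -21.55  -0.05  -1.46  -0.07]
[432.9 392.   33.  189.5 245.1 139.9] 1.403950476501167 [ 0.3  0.2  0.4  0.8 -0.1  0.5 -0.1  0.5 -0.1  0.5 -0.1  0.1 -0.1  0.1
 -0.1  0.1 -0.  -0.4 -0.  -0.4 -0.  -0.4 -0.  -0.4 -0.  -0.4 -0.  -0.4
 -0.  -0.1 -0.  -0.1 -0.  -0.1 -0.  -0.1 -0.  -0.1 -0.  -0.1]
```

Emit:
carry_out:
  targets:
    - {"x":-0.0004,"y":0.0001,"z":-0.0002,"ax":0.0021,"ay":0.0249,"az":0,"hand":-1}
    - {"x":-0.0009,"y":0.0001,"z":-0.0003,"ax":0.0042,"ay":0.0498,"az":0,"hand":-1}
    - {"x":-0.0013,"y":0.0002,"z":-0.0005,"ax":0.0062,"ay":0.0747,"az":0,"hand":-1}
    - {"x":-0.0017,"y":0.0002,"z":-0.0006,"ax":0.0083,"ay":0.0997,"az":0,"hand":-1}

```text
time_s: 19.35
eef_pos: [576.4, 137.5, 99.5]
ee_rot: [0.545, 0.581, 0.403, -0.451]
force: [-2.8, -2.1, 5.2]
grip_width: 0.354
```

```bash
cat >> h.py <<'E'
def mo(d=.1):
    log(1); s=ctrl.sense(); q=s['ee_rot']; R=Ro.from_quat([*q[1:],q[0]]).as_matrix(); y=np.array([.083,.9966,0]);x=np.array([.9966,-.083,0])
    ph=np.arctan2(-(R[:,0]@x),-R[2,0]); F=s['force']; G=-np.cos(ph)*(F@x)+np.sin(ph)*F[2]; Tp=s['wrist_torque']@y+.46*np.sin(ph); E5=-(s['tau'][4]-2.72*np.sin(ph))
    print("t %.2f phi %.3f G %.2f T' %.3f E5 %.3f | c(d=.06) %.3f c(d=.136) %.3f c5 %.3f dq5 %.2f"%(s['time_s'],ph,G,Tp,E5,Tp-.06*G,Tp-.136*G,E5-.227*G,s['dq'][4]))
E
python3 -c "
from h import *
mo()"
```

```text
0 [576.4 137.5  99.5] F [-2.77 -2.15  5.25] Ty 0.01 tau [ 6.300e-01 -4.206e+01 -2.100e+01  3.000e-02 -1.200e+00 -1.000e-02] q [ 0.053  0.474  1.664 -0.055  0.734  0.173]
t 19.35 phi -0.273 G 1.07 T' -0.114 E5 0.463 | c(d=.06) -0.178 c(d=.136) -0.260 c5 0.219 dq5 0.28
```

Emit:
carry_out:
  targets:
    - {"x":-0.0004,"y":0.0001,"z":-0.0001,"ax":0.0021,"ay":0.0249,"az":0,"hand":-1}
    - {"x":-0.0009,"y":0.0001,"z":-0.0002,"ax":0.0042,"ay":0.0498,"az":0,"hand":-1}
    - {"x":-0.0013,"y":0.0002,"z":-0.0003,"ax":0.0062,"ay":0.0747,"az":0,"hand":-1}
    - {"x":-0.0017,"y":0.0002,"z":-0.0004,"ax":0.0083,"ay":0.0997,"az":0,"hand":-1}

```text
time_s: 19.85
eef_pos: [574.8, 137.7, 99.1]
ee_rot: [0.521, 0.56, 0.432, -0.477]
force: [-2.4, -1.8, 4.9]
grip_width: 0.358
```

```bash
python3 -c "
from h import *
mo()"
```

```text
0 [574.8 137.7  99.1] F [-2.38 -1.84  4.85] Ty -0.03 tau [  0.56 -44.01 -21.01   0.05  -0.83  -0.05] q [ 0.047  0.508  1.592 -0.029  0.87   0.149]
t 19.85 phi -0.173 G 1.35 T' -0.114 E5 0.357 | c(d=.06) -0.195 c(d=.136) -0.297 c5 0.051 dq5 0.27
```

Emit:
carry_out:
  targets:
    - {"x":-0.0004,"y":0.0001,"z":-0.0001,"ax":0.0021,"ay":0.0249,"az":0,"hand":-1}
    - {"x":-0.0009,"y":0.0001,"z":-0.0001,"ax":0.0042,"ay":0.0498,"az":0,"hand":-1}
    - {"x":-0.0013,"y":0.0002,"z":-0.0002,"ax":0.0062,"ay":0.0747,"az":0,"hand":-1}
    - {"x":-0.0018,"y":0.0002,"z":-0.0002,"ax":0.0083,"ay":0.0997,"az":0,"hand":-1}

```text
time_s: 20.35
eef_pos: [573.2, 137.9, 98.9]
ee_rot: [0.497, 0.538, 0.459, -0.503]
force: [0.3, -0.3, 4.4]
grip_width: 0.358
```

```bash
python3 -c "
from h import *
mo()"
```

```text
0 [573.2 137.9  98.9] F [ 0.25 -0.28  4.39] Ty -0.40 tau [ 6.600e-01 -4.643e+01 -2.056e+01  2.000e-02 -7.000e-02 -7.000e-02] q [ 0.042  0.547  1.518 -0.011  1.004  0.132]
t 20.35 phi -0.074 G -0.60 T' -0.429 E5 -0.126 | c(d=.06) -0.394 c(d=.136) -0.348 c5 0.009 dq5 0.26
```

Emit:
carry_out:
  targets:
    - {"x":-0.0004,"y":0.0001,"z":0,"ax":0.0021,"ay":0.0249,"az":0,"hand":-1}
    - {"x":-0.0009,"y":0.0001,"z":0,"ax":0.0042,"ay":0.0498,"az":0,"hand":-1}
    - {"x":-0.0013,"y":0.0002,"z":0,"ax":0.0062,"ay":0.0747,"az":0,"hand":-1}
    - {"x":-0.0018,"y":0.0002,"z":0,"ax":0.0083,"ay":0.0997,"az":0,"hand":-1}

```text
time_s: 20.85
eef_pos: [571.6, 138.2, 98.8]
ee_rot: [-0.471, -0.515, -0.485, 0.527]
force: [5.4, -0.3, 4.2]
grip_width: 0.356
```

```bash
python3 -c "
from h import *
mo()"
```

```text
0 [571.6 138.2  98.8] F [ 5.43 -0.25  4.23] Ty -1.07 tau [ 9.100e-01 -4.803e+01 -1.880e+01 -4.000e-02  1.160e+00 -8.000e-02] q [0.037 0.59  1.442 0.004 1.135 0.12 ]
t 20.85 phi 0.026 G -5.32 T' -1.060 E5 -1.087 | c(d=.06) -0.741 c(d=.136) -0.336 c5 0.122 dq5 0.26
```

Emit:
carry_out:
  targets:
    - {"x":0,"y":0.0001,"z":0,"ax":0.0021,"ay":0.0249,"az":0,"hand":-1}
    - {"x":-0.0001,"y":0.0001,"z":0,"ax":0.0042,"ay":0.0498,"az":0,"hand":-1}

```text
time_s: 21.1
eef_pos: [570.7, 138.3, 98.8]
ee_rot: [-0.458, -0.502, -0.498, 0.539]
force: [-0.0, -1.0, 8.8]
grip_width: 0.358
```

```bash
python3 -c "
from h import *
mo()"
```

```text
0 [570.7 138.3  98.8] F [-0.02 -0.98  8.79] Ty -0.22 tau [ 5.300e-01 -4.757e+01 -1.992e+01  1.000e-02  4.000e-02 -1.000e-01] q [0.034 0.614 1.402 0.01  1.203 0.115]
t 21.10 phi 0.078 G 0.63 T' -0.181 E5 0.173 | c(d=.06) -0.218 c(d=.136) -0.266 c5 0.031 dq5 0.26
```

Emit:
carry_out:
  targets:
    - {"x":-0.0003,"y":0.0001,"z":0,"ax":0.0021,"ay":0.0249,"az":0,"hand":-1}
    - {"x":-0.0006,"y":0.0001,"z":0.0001,"ax":0.0042,"ay":0.0498,"az":0,"hand":-1}

```text
time_s: 21.35
eef_pos: [569.9, 138.4, 98.9]
ee_rot: [-0.444, -0.489, -0.511, 0.55]
force: [-1.1, 0.2, 7.6]
grip_width: 0.353
```

```bash
python3 -c "
from h import *
mo()"
```

```text
0 [569.9 138.4  98.9] F [-1.08  0.15  7.58] Ty -0.24 tau [ 5.100e-01 -4.888e+01 -2.023e+01  1.000e-02  1.000e-01 -1.100e-01] q [0.032 0.639 1.363 0.015 1.267 0.111]
t 21.35 phi 0.128 G 2.05 T' -0.180 E5 0.247 | c(d=.06) -0.303 c(d=.136) -0.458 c5 -0.218 dq5 0.26
```

Emit:
carry_out:
  targets:
    - {"x":-0.0004,"y":0.0001,"z":0.0001,"ax":0.0021,"ay":0.0249,"az":0,"hand":-1}

```text
time_s: 21.48
eef_pos: [569.5, 138.5, 99.0]
ee_rot: [-0.437, -0.482, -0.517, 0.556]
force: [0.6, -1.2, 6.7]
grip_width: 0.357
```

```bash
python3 -c "
from h import *
mo()"
```

```text
0 [569.5 138.5  99. ] F [ 0.61 -1.17  6.7 ] Ty -0.26 tau [  0.82 -49.62 -20.23   0.13   0.26  -0.11] q [0.031 0.651 1.343 0.018 1.299 0.11 ]
t 21.48 phi 0.153 G 0.33 T' -0.186 E5 0.153 | c(d=.06) -0.205 c(d=.136) -0.230 c5 0.079 dq5 0.25
```

Emit:
carry_out:
  targets:
    - {"x":-0.0004,"y":0.0001,"z":0.0001,"ax":0.0021,"ay":0.0249,"az":0,"hand":-1}

```text
time_s: 21.6
eef_pos: [569.2, 138.5, 99.1]
ee_rot: [-0.43, -0.476, -0.523, 0.561]
force: [0.9, -0.8, 6.6]
grip_width: 0.355
```

```bash
python3 -c "
from h import *
mo()"
```

```text
0 [569.2 138.5  99.1] F [ 0.95 -0.78  6.59] Ty -0.40 tau [  0.97 -50.29 -20.27   0.18   0.35  -0.1 ] q [0.03  0.664 1.324 0.021 1.331 0.108]
t 21.60 phi 0.178 G 0.18 T' -0.314 E5 0.130 | c(d=.06) -0.324 c(d=.136) -0.338 c5 0.090 dq5 0.25
```

Emit:
carry_out:
  targets:
    - {"x":-0.0004,"y":0.0001,"z":0.0001,"ax":0.0021,"ay":0.0249,"az":0,"hand":-1}
    - {"x":-0.0008,"y":0.0001,"z":0.0002,"ax":0.0042,"ay":0.0498,"az":0,"hand":-1}

```text
time_s: 21.85
eef_pos: [568.4, 138.6, 99.3]
ee_rot: [-0.416, -0.463, -0.534, 0.572]
force: [1.5, -0.8, 6.2]
grip_width: 0.355
```

```bash
python3 -c "
from h import *
mo()"
```

```text
0 [568.4 138.6  99.3] F [ 1.47 -0.78  6.17] Ty -0.36 tau [  0.8  -51.49 -20.29   0.09   0.54  -0.1 ] q [0.028 0.69  1.285 0.026 1.394 0.105]
t 21.85 phi 0.228 G -0.09 T' -0.259 E5 0.078 | c(d=.06) -0.253 c(d=.136) -0.246 c5 0.099 dq5 0.25
```

Emit:
carry_out:
  targets:
    - {"x":-0.0004,"y":0.0001,"z":0.0001,"ax":0.0021,"ay":0.0249,"az":0,"hand":-1}
    - {"x":-0.0008,"y":0.0001,"z":0.0002,"ax":0.0042,"ay":0.0498,"az":0,"hand":-1}

```text
time_s: 22.1
eef_pos: [567.6, 138.7, 99.4]
ee_rot: [-0.402, -0.449, -0.546, 0.582]
force: [2.0, -0.3, 7.6]
grip_width: 0.354
```

```bash
python3 -c "
from h import *
mo()"
```

```text
0 [567.6 138.7  99.4] F [ 2.02 -0.34  7.61] Ty -0.40 tau [  0.78 -52.54 -20.26   0.08   0.69  -0.1 ] q [0.026 0.716 1.246 0.03  1.457 0.103]
t 22.10 phi 0.278 G 0.13 T' -0.271 E5 0.057 | c(d=.06) -0.279 c(d=.136) -0.288 c5 0.029 dq5 0.25
```

Emit:
carry_out:
  targets:
    - {"x":-0.0003,"y":0.0001,"z":0.0001,"ax":0.0021,"ay":0.0249,"az":0,"hand":-1}
    - {"x":-0.0007,"y":0.0001,"z":0.0003,"ax":0.0042,"ay":0.0498,"az":0,"hand":-1}

```text
time_s: 22.35
eef_pos: [566.8, 138.8, 99.7]
ee_rot: [-0.387, -0.435, -0.557, 0.592]
force: [1.2, -0.8, 5.9]
grip_width: 0.35
```

```bash
python3 -c "
from h import *
mo()"
```

```text
0 [566.8 138.8  99.7] F [ 1.24 -0.81  5.87] Ty -0.44 tau [  0.74 -53.97 -20.52   0.07   0.83  -0.1 ] q [0.024 0.743 1.206 0.035 1.519 0.101]
t 22.35 phi 0.329 G 0.67 T' -0.287 E5 0.052 | c(d=.06) -0.327 c(d=.136) -0.377 c5 -0.099 dq5 0.24
```

Emit:
carry_out:
  targets:
    - {"x":-0.0003,"y":0.0001,"z":0.0001,"ax":0.0021,"ay":0.0249,"az":0,"hand":-1}
    - {"x":-0.0007,"y":0.0001,"z":0.0003,"ax":0.0042,"ay":0.0498,"az":0,"hand":-1}

```text
time_s: 22.6
eef_pos: [566.0, 139.0, 100.0]
ee_rot: [-0.372, -0.421, -0.568, 0.602]
force: [0.8, -1.6, 6.5]
grip_width: 0.352
```

```bash
python3 -c "
from h import *
mo()"
```

```text
0 [566. 139. 100.] F [ 0.82 -1.62  6.5 ] Ty -0.38 tau [  0.71 -55.03 -20.63   0.06   0.89  -0.1 ] q [0.022 0.771 1.167 0.039 1.581 0.1  ]
t 22.60 phi 0.379 G 1.52 T' -0.211 E5 0.115 | c(d=.06) -0.302 c(d=.136) -0.417 c5 -0.230 dq5 0.24
```

Emit:
carry_out:
  targets:
    - {"x":-0.0004,"y":0.0001,"z":0.0001,"ax":0.0021,"ay":0.0249,"az":0,"hand":-1}
    - {"x":-0.0008,"y":0.0001,"z":0.0003,"ax":0.0042,"ay":0.0498,"az":0,"hand":-1}

```text
time_s: 22.85
eef_pos: [565.3, 139.1, 100.3]
ee_rot: [-0.357, -0.407, -0.578, 0.611]
force: [1.2, -1.3, 5.7]
grip_width: 0.355
```

```bash
python3 -c "
from h import *
mo()"
```

```text
0 [565.3 139.1 100.3] F [ 1.2  -1.35  5.67] Ty -0.52 tau [ 7.200e-01 -5.600e+01 -2.049e+01  5.000e-02  1.080e+00 -1.000e-01] q [0.021 0.799 1.127 0.044 1.642 0.099]
t 22.85 phi 0.429 G 1.17 T' -0.332 E5 0.054 | c(d=.06) -0.402 c(d=.136) -0.491 c5 -0.211 dq5 0.24
```

Emit:
carry_out:
  targets:
    - {"x":-0.0004,"y":0.0001,"z":0.0002,"ax":0.0021,"ay":0.0249,"az":0,"hand":-1}

```text
time_s: 22.98
eef_pos: [564.9, 139.1, 100.4]
ee_rot: [-0.349, -0.4, -0.583, 0.615]
force: [2.4, -0.8, 5.0]
grip_width: 0.352
```

```bash
python3 -c "
from h import *
mo()"
```

```text
0 [564.9 139.1 100.4] F [ 2.42 -0.79  4.98] Ty -0.55 tau [  1.01 -56.6  -20.46   0.16   1.19  -0.09] q [0.02  0.813 1.108 0.046 1.672 0.099]
t 22.98 phi 0.454 G -0.04 T' -0.348 E5 -0.003 | c(d=.06) -0.346 c(d=.136) -0.343 c5 0.007 dq5 0.24
```

Emit:
carry_out:
  targets:
    - {"x":-0.0004,"y":0.0001,"z":0.0002,"ax":0.0021,"ay":0.0249,"az":0,"hand":-1}

```text
time_s: 23.1
eef_pos: [564.6, 139.2, 100.6]
ee_rot: [-0.341, -0.392, -0.588, 0.619]
force: [2.6, -1.8, 4.5]
grip_width: 0.353
```

```bash
python3 -c "
from h import *
mo()"
```

```text
0 [564.6 139.2 100.6] F [ 2.61 -1.77  4.55] Ty -0.59 tau [  1.18 -57.14 -20.41   0.21   1.31  -0.08] q [0.019 0.827 1.088 0.048 1.702 0.099]
t 23.10 phi 0.478 G -0.35 T' -0.378 E5 -0.063 | c(d=.06) -0.357 c(d=.136) -0.331 c5 0.016 dq5 0.24
```

Emit:
carry_out:
  targets:
    - {"x":-0.0004,"y":0.0001,"z":0.0002,"ax":0.0021,"ay":0.0249,"az":0,"hand":-1}

```text
time_s: 23.22
eef_pos: [564.2, 139.2, 100.8]
ee_rot: [-0.334, -0.385, -0.593, 0.624]
force: [3.0, -1.5, 4.1]
grip_width: 0.35
```

```bash
python3 -c "
from h import *
mo()"
```

```text
0 [564.2 139.2 100.8] F [ 3.   -1.5   4.06] Ty -0.62 tau [  1.33 -57.65 -20.33   0.26   1.43  -0.07] q [0.018 0.842 1.069 0.05  1.732 0.099]
t 23.23 phi 0.503 G -0.77 T' -0.399 E5 -0.120 | c(d=.06) -0.354 c(d=.136) -0.295 c5 0.053 dq5 0.24
```

Emit:
carry_out:
  targets:
    - {"x":-0.0003,"y":0.0001,"z":0.0002,"ax":0.0021,"ay":0.0249,"az":0,"hand":-1}

```text
time_s: 23.35
eef_pos: [563.9, 139.3, 101.0]
ee_rot: [-0.326, -0.378, -0.598, 0.628]
force: [2.2, -2.3, 4.9]
grip_width: 0.35
```

```bash
python3 -c "
from h import *
mo()"
```

```text
0 [563.9 139.3 101. ] F [ 2.18 -2.31  4.9 ] Ty -0.61 tau [  1.43 -58.15 -20.52   0.32   1.34  -0.07] q [0.018 0.857 1.049 0.052 1.762 0.099]
t 23.35 phi 0.528 G 0.43 T' -0.376 E5 0.028 | c(d=.06) -0.402 c(d=.136) -0.435 c5 -0.071 dq5 0.24
```

Emit:
carry_out:
  targets:
    - {"x":-0.0003,"y":0.0001,"z":0.0002,"ax":0.0021,"ay":0.0249,"az":0,"hand":-1}

```text
time_s: 23.48
eef_pos: [563.5, 139.3, 101.2]
ee_rot: [-0.318, -0.37, -0.602, 0.632]
force: [1.7, -1.7, 5.6]
grip_width: 0.352
```

```bash
python3 -c "
from h import *
mo()"
```

```text
0 [563.5 139.3 101.2] F [ 1.68 -1.73  5.62] Ty -0.49 tau [  1.55 -58.58 -20.61   0.37   1.32  -0.06] q [0.017 0.871 1.029 0.054 1.793 0.099]
t 23.48 phi 0.554 G 1.41 T' -0.252 E5 0.113 | c(d=.06) -0.337 c(d=.136) -0.443 c5 -0.206 dq5 0.24
```

```bash
cat > an.py <<'E'
from h import *
y=np.array([.083,.9966,0]);x=np.array([.9966,-.083,0]); D=[]
for l in open("log.jsonl"):
    s=json.loads(l)
    if s["dq"][4]<.2: continue
    q=s['ee_rot']; R=Ro.from_quat([*q[1:],q[0]]).as_matrix(); ph=np.arctan2(-(R[:,0]@x),-R[2,0]); F=np.array(s['force'])
    D.append([s["time_s"],ph,-np.cos(ph)*(F@x)+np.sin(ph)*F[2],np.array(s['wrist_torque'])@y+.46*np.sin(ph),-(s['tau'][4]-2.72*np.sin(ph)),s['dq'][4]])
D=np.array(D); t,ph,G,T,E,_=D.T; m=(ph<.3)
A=np.c_[np.ones(m.sum()),G[m]]
p=np.linalg.lstsq(A,T[m],rcond=None)[0]; e=np.linalg.lstsq(A,E[m],rcond=None)[0]
print("T fit",p,"std",(T[m]-A@p).std(),"E fit",e,"std",(E[m]-A@e).std())
# eliminate G: T-p1*G and (T,E) combos
k=p[1]/e[1]; C=np.c_[ph,T-p[1]*G,(T-k*E-(p[0]-k*e[0]))/(1-k)+p[0]]
print(np.round(C,3))
E
python3 an.py
```

```text
T fit [-0.30680373  0.13530921] std 0.06351441848240326 E fit [0.05045115 0.20707357] std 0.09917936081473452
[[-0.273 -0.259 -0.527]
 [-0.173 -0.296 -0.327]
 [-0.074 -0.349 -0.327]
 [ 0.026 -0.34  -0.336]
 [ 0.078 -0.265 -0.175]
 [ 0.128 -0.457 -0.311]
 [ 0.153 -0.23  -0.151]
 [ 0.178 -0.338 -0.477]
 [ 0.228 -0.247 -0.221]
 [ 0.278 -0.288 -0.217]
 [ 0.329 -0.377 -0.252]
 [ 0.379 -0.416 -0.151]
 [ 0.429 -0.49  -0.387]
 [ 0.454 -0.343 -0.327]
 [ 0.478 -0.331 -0.299]
 [ 0.503 -0.296 -0.252]
 [ 0.528 -0.435 -0.464]
 [ 0.554 -0.442 -0.267]]
```

Emit:
carry_out:
  targets:
    - {"x":-0.0003,"y":-0.0002,"z":0.0002,"ax":0.0021,"ay":0.0249,"az":0,"hand":-1}

```text
time_s: 23.6
eef_pos: [563.2, 139.4, 101.4]
ee_rot: [-0.31, -0.362, -0.607, 0.636]
force: [2.3, 0.9, 5.3]
grip_width: 0.355
```

```bash
python3 -c "
from h import *
mo()"
```

```text
0 [563.2 139.4 101.4] F [2.34 0.87 5.31] Ty -0.52 tau [  0.34 -59.01 -20.61  -0.12   1.37  -0.09] q [0.016 0.886 1.009 0.057 1.822 0.099]
t 23.60 phi 0.579 G 1.01 T' -0.273 E5 0.114 | c(d=.06) -0.333 c(d=.136) -0.410 c5 -0.115 dq5 0.24
```

Emit:
carry_out:
  targets:
    - {"x":-0.0003,"y":-0.0001,"z":0.0002,"ax":0.0021,"ay":0.0249,"az":0,"hand":-1}

```text
time_s: 23.72
eef_pos: [562.9, 139.4, 101.7]
ee_rot: [-0.302, -0.355, -0.612, 0.639]
force: [1.7, 0.7, 4.6]
grip_width: 0.355
```

```bash
python3 -c "
from h import *
mo()"
```

```text
0 [562.9 139.4 101.7] F [1.66 0.66 4.56] Ty -0.48 tau [ 1.000e-02 -5.940e+01 -2.061e+01 -2.200e-01  1.380e+00 -1.100e-01] q [0.015 0.901 0.989 0.059 1.852 0.099]
t 23.73 phi 0.604 G 1.27 T' -0.214 E5 0.163 | c(d=.06) -0.291 c(d=.136) -0.388 c5 -0.126 dq5 0.24
```

Emit:
carry_out:
  targets:
    - {"x":-0.0004,"y":0,"z":0.0002,"ax":0.0021,"ay":0.0249,"az":0,"hand":-1}

```text
time_s: 23.85
eef_pos: [562.5, 139.5, 101.9]
ee_rot: [-0.294, -0.347, -0.616, 0.643]
force: [3.3, 0.6, 5.9]
grip_width: 0.357
```

```bash
python3 -c "
from h import *
mo()" ; python3 an.py | tail -4
```

```text
0 [562.5 139.5 101.9] F [3.26 0.62 5.9 ] Ty -0.52 tau [  0.1  -59.68 -20.31  -0.23   1.57  -0.11] q [0.015 0.916 0.97  0.061 1.881 0.099]
t 23.85 phi 0.629 G 0.88 T' -0.247 E5 0.029 | c(d=.06) -0.300 c(d=.136) -0.367 c5 -0.171 dq5 0.23
 [ 0.554 -0.442 -0.267]
 [ 0.579 -0.41  -0.329]
 [ 0.604 -0.387 -0.252]
 [ 0.629 -0.367 -0.096]]
```

Emit:
carry_out:
  targets:
    - {"x":-0.0003,"y":0,"z":0.0002,"ax":0.0021,"ay":0.0249,"az":0,"hand":-1}
    - {"x":-0.0006,"y":0.0001,"z":0.0005,"ax":0.0042,"ay":0.0498,"az":0,"hand":-1}

```text
time_s: 24.1
eef_pos: [561.9, 139.6, 102.4]
ee_rot: [-0.278, -0.332, -0.624, 0.65]
force: [3.2, 1.1, 5.1]
grip_width: 0.35
```

```bash
python3 -c "
from h import *
mo()"
```

```text
0 [561.9 139.6 102.4] F [3.22 1.12 5.08] Ty -0.52 tau [  0.21 -60.85 -20.58  -0.15   1.6   -0.1 ] q [0.014 0.946 0.931 0.066 1.94  0.1  ]
t 24.10 phi 0.679 G 0.77 T' -0.227 E5 0.104 | c(d=.06) -0.273 c(d=.136) -0.332 c5 -0.070 dq5 0.23
```

Emit:
carry_out:
  targets:
    - {"x":-0.0003,"y":0,"z":0.0003,"ax":0.0021,"ay":0.0249,"az":0,"hand":-1}
    - {"x":-0.0006,"y":0.0001,"z":0.0005,"ax":0.0042,"ay":0.0498,"az":0,"hand":-1}

```text
time_s: 24.35
eef_pos: [561.3, 139.7, 102.9]
ee_rot: [-0.261, -0.316, -0.633, 0.657]
force: [2.7, 0.9, 5.0]
grip_width: 0.356
```

```bash
python3 -c "
from h import *
mo()"; python3 an.py | tail -2
```

```text
0 [561.3 139.7 102.9] F [2.69 0.87 4.98] Ty -0.50 tau [  0.18 -61.41 -20.5   -0.17   1.59  -0.1 ] q [0.012 0.976 0.892 0.071 1.999 0.102]
t 24.35 phi 0.729 G 1.37 T' -0.193 E5 0.218 | c(d=.06) -0.275 c(d=.136) -0.379 c5 -0.092 dq5 0.23
 [ 0.679 -0.331 -0.179]
 [ 0.729 -0.378 -0.295]]
```

Emit:
carry_out:
  targets:
    - {"x":0,"y":0,"z":0,"ax":0,"ay":0,"az":0,"hand":0.5}
    - {"x":0,"y":0,"z":0,"ax":0,"ay":0,"az":0,"hand":0.5}
    - {"x":0,"y":0,"z":0,"ax":0,"ay":0,"az":0,"hand":0.5}
    - {"x":0,"y":0,"z":0,"ax":0,"ay":0,"az":0,"hand":0.5}

```text
time_s: 24.85
eef_pos: [561.4, 139.4, 102.7]
ee_rot: [-0.262, -0.317, -0.632, 0.657]
force: [-0.8, 0.8, -0.4]
grip_width: 0.75
```

```bash
python3 -c "
from h import *
mo()"
```

```text
0 [561.4 139.4 102.7] F [-0.85  0.75 -0.43] Ty -0.31 tau [ 1.000e-02 -6.440e+01 -2.351e+01  1.700e-01  1.850e+00 -0.000e+00] q [0.012 0.975 0.894 0.07  1.996 0.102]
t 24.85 phi 0.726 G 0.39 T' -0.003 E5 -0.048 | c(d=.06) -0.027 c(d=.136) -0.057 c5 -0.138 dq5 -0.00
```

Emit:
carry_out:
  targets:
    - {"x":0.0023,"y":-0.0002,"z":-0.0017,"ax":-0.0149,"ay":-0.1794,"az":0,"hand":0.5}
    - {"x":0.0049,"y":-0.0004,"z":-0.003,"ax":-0.0299,"ay":-0.3588,"az":0,"hand":0.5}
    - {"x":0.0076,"y":-0.0006,"z":-0.0038,"ax":-0.0448,"ay":-0.5382,"az":0,"hand":0.5}
    - {"x":0.0105,"y":-0.0009,"z":-0.0041,"ax":-0.0598,"ay":-0.7176,"az":0,"hand":0.5}
    - {"x":0.0134,"y":-0.0011,"z":-0.0038,"ax":-0.0747,"ay":-0.8969,"az":0,"hand":0.5}

```text
time_s: 25.48
eef_pos: [575.1, 138.3, 99.8]
ee_rot: [0.523, 0.562, 0.43, -0.475]
force: [0.7, -0.5, -0.3]
grip_width: 0.751
```

Emit:
carry_out:
  targets:
    - {"x":0.0018,"y":-0.0002,"z":0.0015,"ax":-0.0122,"ay":-0.1465,"az":0,"hand":0.5}
    - {"x":0.0018,"y":-0.0002,"z":0.0015,"ax":-0.0122,"ay":-0.1465,"az":0,"hand":0.5}
    - {"x":0.0018,"y":-0.0002,"z":0.0015,"ax":-0.0122,"ay":-0.1465,"az":0,"hand":0.5}

```text
time_s: 25.85
eef_pos: [577.4, 138.0, 100.8]
ee_rot: [0.555, 0.591, 0.39, -0.438]
force: [-0.1, -0.8, -0.0]
grip_width: 0.746
```

```bash
python3 -c "
from h import *
mo()
S=lambda n:np.mean([viewer.capture(n).astype(float) for _ in range(4)],0).clip(0,255).astype(np.uint8)
def C(im,x,y,w,h,k): return cv2.resize(im[y:y+h,x:x+w],None,fx=k,fy=k,interpolation=cv2.INTER_CUBIC)
s0,t0=cv2.imread('pics/scene0.png'),0
s,t=S('scene'),S('top'); cv2.imwrite('pics/t_now.png',t)
cv2.imwrite('pics/g7.png',np.vstack([C(s,260,178,75,38,10),C(t,185,148,75,20,10)]))"
```

```text
0 [577.4 138.  100.8] F [-0.15 -0.79 -0.03] Ty 0.19 tau [ 4.100e-01 -4.465e+01 -2.147e+01 -1.000e-01 -8.600e-01  1.000e-02] q [ 0.056  0.459  1.695 -0.07   0.672  0.189]
t 25.85 phi -0.320 G 0.09 T' 0.043 E5 0.006 | c(d=.06) 0.038 c(d=.136) 0.031 c5 -0.014 dq5 -0.01
```

View pics/g7.png

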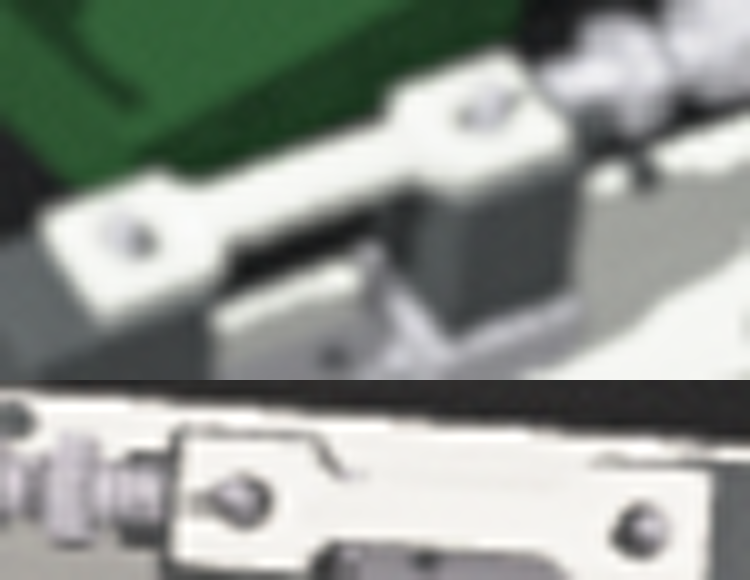

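The pins now sit toward the outer ends of both holes, so the slack is nearly gone. I regrip and take small steps.

Emit:
carry_out:
  targets:
    - {"x":0,"y":0,"z":0,"ax":0,"ay":0,"az":0,"hand":-1}
    - {"x":0,"y":0,"z":0,"ax":0,"ay":0,"az":0,"hand":-1}
    - {"x":0,"y":0,"z":0,"ax":0,"ay":0,"az":0,"hand":-1}
    - {"x":0,"y":0,"z":0,"ax":0,"ay":0,"az":0,"hand":-1}
    - {"x":0,"y":0,"z":0,"ax":0,"ay":0,"az":0,"hand":-1}

```text
time_s: 26.88
eef_pos: [576.8, 138.1, 100.8]
ee_rot: [0.555, 0.591, 0.389, -0.437]
force: [-2.9, -1.2, 7.0]
grip_width: 0.353
```

```bash
python3 -c "
from h import *
mo()"
```

```text
0 [576.8 138.1 100.8] F [-2.94 -1.19  6.98] Ty 0.38 tau [  0.   -41.27 -21.79  -0.07  -1.28  -0.08] q [ 0.057  0.458  1.698 -0.07   0.669  0.19 ]
t 26.88 phi -0.321 G 0.48 T' 0.232 E5 0.424 | c(d=.06) 0.203 c(d=.136) 0.166 c5 0.314 dq5 -0.00
```

Emit:
carry_out:
  targets:
    - {"x":-0.0004,"y":0.0001,"z":-0.0001,"ax":0.0021,"ay":0.0249,"az":0,"hand":-1}
    - {"x":-0.0008,"y":0.0001,"z":-0.0002,"ax":0.0042,"ay":0.0498,"az":0,"hand":-1}

```text
time_s: 27.12
eef_pos: [576.0, 138.2, 100.6]
ee_rot: [0.544, 0.581, 0.404, -0.451]
force: [-4.3, -1.3, 4.6]
grip_width: 0.355
```

```bash
python3 -c "
from h import *
mo()"
```

```text
0 [576.  138.2 100.6] F [-4.31 -1.29  4.58] Ty -0.03 tau [  0.16 -42.28 -21.22  -0.07  -1.24  -0.  ] q [ 0.054  0.473  1.662 -0.053  0.74   0.173]
t 27.12 phi -0.270 G 2.82 T' -0.151 E5 0.509 | c(d=.06) -0.320 c(d=.136) -0.534 c5 -0.130 dq5 0.28
```

Emit:
carry_out:
  targets:
    - {"x":-0.0004,"y":0.0001,"z":-0.0001,"ax":0.0021,"ay":0.0249,"az":0,"hand":-1}

```text
time_s: 27.25
eef_pos: [575.7, 138.3, 100.5]
ee_rot: [0.538, 0.576, 0.411, -0.458]
force: [-3.4, -2.3, 4.5]
grip_width: 0.354
```

```bash
python3 -c "
from h import *
mo()"
```

```text
0 [575.7 138.3 100.5] F [-3.39 -2.3   4.48] Ty -0.04 tau [ 5.300e-01 -4.265e+01 -2.133e+01  6.000e-02 -1.150e+00 -3.000e-02] q [ 0.052  0.481  1.643 -0.046  0.775  0.166]
t 27.25 phi -0.245 G 2.00 T' -0.152 E5 0.492 | c(d=.06) -0.272 c(d=.136) -0.424 c5 0.037 dq5 0.27
```

Emit:
carry_out:
  targets:
    - {"x":-0.0004,"y":0,"z":-0.0001,"ax":0.0021,"ay":0.0249,"az":0,"hand":-1}

```text
time_s: 27.38
eef_pos: [575.3, 138.3, 100.5]
ee_rot: [0.532, 0.57, 0.419, -0.465]
force: [-3.1, -0.7, 5.3]
grip_width: 0.352
```

```bash
python3 -c "
from h import *
mo()"
```

```text
0 [575.3 138.3 100.5] F [-3.15 -0.72  5.29] Ty -0.08 tau [ 1.300e-01 -4.315e+01 -2.131e+01 -5.000e-02 -1.030e+00 -3.000e-02] q [ 0.051  0.489  1.625 -0.039  0.809  0.159]
t 27.38 phi -0.220 G 1.85 T' -0.184 E5 0.431 | c(d=.06) -0.295 c(d=.136) -0.435 c5 0.012 dq5 0.27
```

Emit:
carry_out:
  targets:
    - {"x":-0.0006,"y":0,"z":0,"ax":0.0021,"ay":0.0249,"az":0,"hand":-1}

```text
time_s: 27.5
eef_pos: [575.0, 138.4, 100.4]
ee_rot: [0.527, 0.565, 0.425, -0.471]
force: [0.0, 0.8, 2.1]
grip_width: 0.356
```

```bash
python3 -c "
from h import *
mo()"
```

```text
0 [575.  138.4 100.4] F [0.04 0.77 2.08] Ty -0.49 tau [ 1.200e-01 -4.474e+01 -2.073e+01 -1.400e-01 -2.800e-01 -3.000e-02] q [ 0.049  0.498  1.608 -0.033  0.842  0.154]
t 27.50 phi -0.196 G -0.38 T' -0.575 E5 -0.249 | c(d=.06) -0.552 c(d=.136) -0.523 c5 -0.162 dq5 0.26
```

Emit:
carry_out:
  targets:
    - {"x":-0.0006,"y":0,"z":0,"ax":0.0021,"ay":0.0249,"az":0,"hand":-1}

```text
time_s: 27.62
eef_pos: [574.6, 138.4, 100.3]
ee_rot: [0.521, 0.56, 0.432, -0.478]
force: [3.6, 1.2, 1.0]
grip_width: 0.35
```

```bash
python3 -c "
from h import *
mo()"
```

```text
0 [574.6 138.4 100.3] F [3.64 1.22 0.99] Ty -0.91 tau [-0.000e+00 -4.579e+01 -1.991e+01 -2.600e-01  4.300e-01 -3.000e-02] q [ 0.048  0.507  1.59  -0.027  0.875  0.148]
t 27.62 phi -0.171 G -3.65 T' -0.988 E5 -0.891 | c(d=.06) -0.769 c(d=.136) -0.492 c5 -0.063 dq5 0.26
```

Emit:
carry_out:
  targets:
    - {"x":-0.0005,"y":0,"z":0,"ax":0.0021,"ay":0.0249,"az":0,"hand":-1}

```text
time_s: 27.75
eef_pos: [574.2, 138.5, 100.3]
ee_rot: [0.515, 0.555, 0.439, -0.484]
force: [5.4, 2.1, 0.0]
grip_width: 0.354
```

```bash
python3 -c "
from h import *
mo()"
```

```text
0 [574.2 138.5 100.3] F [5.42 2.09 0.05] Ty -1.26 tau [-2.200e-01 -4.671e+01 -1.919e+01 -4.200e-01  1.060e+00 -4.000e-02] q [ 0.046  0.516  1.571 -0.022  0.909  0.143]
t 27.75 phi -0.147 G -5.18 T' -1.330 E5 -1.454 | c(d=.06) -1.019 c(d=.136) -0.625 c5 -0.278 dq5 0.27
```

Emit:
carry_out:
  targets:
    - {"x":0.0004,"y":0,"z":0,"ax":0,"ay":0,"az":0,"hand":-1}
    - {"x":0.0008,"y":0,"z":0,"ax":0,"ay":0,"az":0,"hand":-1}
    - {"x":0.0008,"y":0,"z":0,"ax":0,"ay":0,"az":0,"hand":-1}

```text
time_s: 28.12
eef_pos: [574.2, 138.5, 100.2]
ee_rot: [0.515, 0.555, 0.439, -0.484]
force: [1.0, 1.5, 5.5]
grip_width: 0.351
```

```bash
python3 -c "
from h import *
for i in range(5):
    mo(); viewer.capture('top')"|grep phi; python3 an.py|tail -7
```

```text
t 28.12 phi -0.146 G -1.68 T' -0.521 E5 -0.682 | c(d=.06) -0.421 c(d=.136) -0.293 c5 -0.302 dq5 -0.00
t 28.18 phi -0.146 G -1.86 T' -0.456 E5 -0.682 | c(d=.06) -0.345 c(d=.136) -0.204 c5 -0.260 dq5 0.00
t 28.23 phi -0.146 G -1.39 T' -0.483 E5 -0.671 | c(d=.06) -0.400 c(d=.136) -0.294 c5 -0.355 dq5 -0.00
t 28.27 phi -0.146 G -1.19 T' -0.516 E5 -0.664 | c(d=.06) -0.445 c(d=.136) -0.355 c5 -0.395 dq5 -0.00
t 28.32 phi -0.146 G -1.72 T' -0.526 E5 -0.665 | c(d=.06) -0.422 c(d=.136) -0.292 c5 -0.274 dq5 -0.00
 [ 0.729 -0.395 -0.253]
 [-0.27  -0.566 -0.631]
 [-0.245 -0.447 -0.605]
 [-0.22  -0.456 -0.589]
 [-0.196 -0.518 -0.49 ]
 [-0.171 -0.45  -0.515]
 [-0.147 -0.565 -0.483]]
```

Emit:
carry_out:
  targets:
    - {"x":0.0003,"y":0,"z":0,"ax":-0.0017,"ay":-0.02,"az":0,"hand":-1}
    - {"x":0.0006,"y":0,"z":0,"ax":-0.0033,"ay":-0.04,"az":0,"hand":-1}

```text
time_s: 28.62
eef_pos: [574.8, 138.4, 100.3]
ee_rot: [0.525, 0.563, 0.428, -0.474]
force: [1.2, 1.5, 6.2]
grip_width: 0.35
```

```bash
python3 -c "
from h import *
mo()"|grep phi
```

```text
t 28.62 phi -0.187 G -2.23 T' -0.173 E5 -0.679 | c(d=.06) -0.039 c(d=.136) 0.131 c5 -0.172 dq5 -0.22
```

Emit:
carry_out:
  targets:
    - {"x":0.0003,"y":0,"z":0,"ax":-0.0017,"ay":-0.02,"az":0,"hand":-1}

```text
time_s: 28.75
eef_pos: [575.1, 138.3, 100.4]
ee_rot: [0.529, 0.568, 0.422, -0.468]
force: [0.9, 0.6, 6.5]
grip_width: 0.356
```

```bash
python3 -c "
from h import *
mo()"|grep phi
```

```text
t 28.75 phi -0.207 G -2.16 T' -0.109 E5 -0.614 | c(d=.06) 0.020 c(d=.136) 0.185 c5 -0.123 dq5 -0.22
```

Emit:
carry_out:
  targets:
    - {"x":-0.0003,"y":0,"z":0,"ax":0.0017,"ay":0.02,"az":0,"hand":-1}

```text
time_s: 28.88
eef_pos: [574.8, 138.4, 100.3]
ee_rot: [0.525, 0.563, 0.428, -0.474]
force: [0.5, 1.8, 4.8]
grip_width: 0.352
```

```bash
python3 -c "
from h import *
mo()"|grep phi
```

```text
t 28.88 phi -0.187 G -1.24 T' -0.752 E5 -0.476 | c(d=.06) -0.678 c(d=.136) -0.584 c5 -0.195 dq5 0.25
```

Emit:
carry_out:
  targets:
    - {"x":-0.0002,"y":0,"z":0,"ax":0.0008,"ay":0.01,"az":0,"hand":-1}

```text
time_s: 29.0
eef_pos: [574.6, 138.4, 100.3]
ee_rot: [0.522, 0.561, 0.431, -0.477]
force: [0.3, 2.1, 6.9]
grip_width: 0.354
```

```bash
python3 -c "
from h import *
mo()"|grep phi
```

```text
t 29.00 phi -0.175 G -1.35 T' -0.596 E5 -0.534 | c(d=.06) -0.515 c(d=.136) -0.413 c5 -0.228 dq5 0.10
```

Emit:
carry_out:
  targets:
    - {"x":-0.0001,"y":0,"z":0,"ax":0.0008,"ay":0.01,"az":0,"hand":-1}

```text
time_s: 29.12
eef_pos: [574.5, 138.4, 100.3]
ee_rot: [0.52, 0.559, 0.434, -0.479]
force: [-1.0, 1.1, 6.8]
grip_width: 0.351
```

```bash
python3 -c "
from h import *
mo()"|grep phi
```

```text
t 29.12 phi -0.165 G -0.07 T' -0.453 E5 -0.414 | c(d=.06) -0.449 c(d=.136) -0.443 c5 -0.397 dq5 0.11
```

Emit:
carry_out:
  targets:
    - {"x":-0.0002,"y":0,"z":0,"ax":0.0008,"ay":0.01,"az":0,"hand":-1}

```text
time_s: 29.25
eef_pos: [574.4, 138.4, 100.3]
ee_rot: [0.517, 0.557, 0.437, -0.482]
force: [0.6, 1.9, 6.5]
grip_width: 0.354
```

```bash
python3 -c "
from h import *
mo()"|grep phi
```

```text
t 29.25 phi -0.155 G -1.40 T' -0.594 E5 -0.591 | c(d=.06) -0.510 c(d=.136) -0.403 c5 -0.272 dq5 0.11
```

Emit:
carry_out:
  targets:
    - {"x":-0.0001,"y":0,"z":0,"ax":0.0008,"ay":0.01,"az":0,"hand":-1}

```text
time_s: 29.38
eef_pos: [574.2, 138.5, 100.2]
ee_rot: [0.515, 0.554, 0.44, -0.484]
force: [-0.7, 1.9, 6.9]
grip_width: 0.357
```

```bash
python3 -c "
from h import *
mo()"|grep phi
```

```text
t 29.38 phi -0.145 G -0.14 T' -0.535 E5 -0.466 | c(d=.06) -0.527 c(d=.136) -0.516 c5 -0.434 dq5 0.11
```

The tightening and loosening torques differ in a way that puts the pull at about 100 N here. I add 0.03 rad and read again.

Emit:
carry_out:
  targets:
    - {"x":-0.0002,"y":0,"z":0,"ax":0.0008,"ay":0.01,"az":0,"hand":-1}

```text
time_s: 29.5
eef_pos: [574.0, 138.5, 100.2]
ee_rot: [0.512, 0.552, 0.442, -0.487]
force: [0.5, 1.6, 5.5]
grip_width: 0.351
```

```bash
python3 -c "
from h import *
mo()"|grep phi
```

```text
t 29.50 phi -0.135 G -1.09 T' -0.654 E5 -0.639 | c(d=.06) -0.589 c(d=.136) -0.507 c5 -0.392 dq5 0.11
```

Emit:
carry_out:
  targets:
    - {"x":-0.0001,"y":0,"z":0,"ax":0.0008,"ay":0.01,"az":0,"hand":-1}

```text
time_s: 29.62
eef_pos: [573.9, 138.5, 100.2]
ee_rot: [0.51, 0.55, 0.445, -0.49]
force: [0.7, 2.4, 6.3]
grip_width: 0.353
```

```bash
python3 -c "
from h import *
mo()"|grep phi
```

```text
t 29.62 phi -0.125 G -1.29 T' -0.505 E5 -0.512 | c(d=.06) -0.428 c(d=.136) -0.330 c5 -0.220 dq5 0.11
```

Emit:
carry_out:
  targets:
    - {"x":-0.0001,"y":0,"z":0,"ax":0.0008,"ay":0.01,"az":0,"hand":-1}

```text
time_s: 29.75
eef_pos: [573.8, 138.5, 100.1]
ee_rot: [0.507, 0.548, 0.448, -0.492]
force: [-0.4, 2.6, 5.6]
grip_width: 0.349
```

```bash
python3 -c "
from h import *
mo()"|grep phi
```

```text
t 29.75 phi -0.115 G -0.07 T' -0.475 E5 -0.462 | c(d=.06) -0.471 c(d=.136) -0.466 c5 -0.446 dq5 0.11
```

Emit:
carry_out:
  targets:
    - {"x":-0.0002,"y":0,"z":0,"ax":0.0008,"ay":0.01,"az":0,"hand":-1}

```text
time_s: 29.88
eef_pos: [573.6, 138.6, 100.2]
ee_rot: [0.505, 0.545, 0.451, -0.495]
force: [1.1, 2.2, 4.7]
grip_width: 0.355
```

```bash
python3 -c "
from h import *
mo()"|grep phi
```

```text
t 29.88 phi -0.105 G -1.43 T' -0.610 E5 -0.630 | c(d=.06) -0.524 c(d=.136) -0.415 c5 -0.306 dq5 0.11
```

Emit:
carry_out:
  targets:
    - {"x":-0.0002,"y":0,"z":0,"ax":0.0008,"ay":0.01,"az":0,"hand":-1}

```text
time_s: 30.0
eef_pos: [573.5, 138.6, 100.1]
ee_rot: [0.502, 0.543, 0.453, -0.497]
force: [1.5, 2.1, 4.6]
grip_width: 0.351
```

```bash
python3 -c "
from h import *
mo()"|grep phi
```

```text
t 30.00 phi -0.095 G -1.72 T' -0.654 E5 -0.716 | c(d=.06) -0.551 c(d=.136) -0.421 c5 -0.326 dq5 0.10
```

Emit:
carry_out:
  targets:
    - {"x":-0.0001,"y":0,"z":0,"ax":0.0008,"ay":0.01,"az":0,"hand":-1}

```text
time_s: 30.12
eef_pos: [573.3, 138.6, 100.1]
ee_rot: [0.5, 0.541, 0.456, -0.5]
force: [0.5, 3.4, 4.1]
grip_width: 0.354
```

```bash
python3 -c "
from h import *
mo()"|grep phi
```

```text
t 30.12 phi -0.085 G -0.56 T' -0.567 E5 -0.590 | c(d=.06) -0.533 c(d=.136) -0.490 c5 -0.463 dq5 0.11
```

Emit:
carry_out:
  targets:
    - {"x":-0.0002,"y":0,"z":0,"ax":0.0008,"ay":0.01,"az":0,"hand":-1}

```text
time_s: 30.25
eef_pos: [573.2, 138.6, 100.1]
ee_rot: [0.497, 0.539, 0.459, -0.502]
force: [1.5, 3.2, 4.9]
grip_width: 0.354
```

```bash
python3 -c "
from h import *
mo()"|grep phi
```

```text
t 30.25 phi -0.075 G -1.61 T' -0.641 E5 -0.748 | c(d=.06) -0.544 c(d=.136) -0.421 c5 -0.382 dq5 0.10
```

Emit:
carry_out:
  targets:
    - {"x":0.0003,"y":0,"z":0,"ax":-0.0017,"ay":-0.02,"az":0,"hand":-1}

```text
time_s: 30.38
eef_pos: [573.5, 138.6, 100.1]
ee_rot: [0.502, 0.543, 0.453, -0.497]
force: [1.9, 2.8, 6.5]
grip_width: 0.353
```

```bash
python3 -c "
from h import *
mo()"|grep phi
```

```text
t 30.38 phi -0.095 G -2.28 T' -0.125 E5 -0.817 | c(d=.06) 0.011 c(d=.136) 0.184 c5 -0.300 dq5 -0.23
```

Emit:
carry_out:
  targets:
    - {"x":0.0003,"y":0,"z":0,"ax":-0.0017,"ay":-0.02,"az":0,"hand":-1}

```text
time_s: 30.5
eef_pos: [573.8, 138.5, 100.2]
ee_rot: [0.508, 0.548, 0.448, -0.492]
force: [2.2, 2.5, 5.8]
grip_width: 0.351
```

```bash
python3 -c "
from h import *
mo()"|grep phi
```

```text
t 30.50 phi -0.116 G -2.61 T' -0.224 E5 -0.825 | c(d=.06) -0.067 c(d=.136) 0.131 c5 -0.233 dq5 -0.22
```

Emit:
carry_out:
  targets:
    - {"x":0.0003,"y":0,"z":0,"ax":-0.0017,"ay":-0.02,"az":0,"hand":-1}

```text
time_s: 30.62
eef_pos: [574.0, 138.5, 100.2]
ee_rot: [0.512, 0.552, 0.442, -0.487]
force: [2.0, 2.8, 6.6]
grip_width: 0.352
```

```bash
python3 -c "
from h import *
mo()"|grep phi
```

```text
t 30.62 phi -0.136 G -2.69 T' -0.282 E5 -0.783 | c(d=.06) -0.121 c(d=.136) 0.084 c5 -0.173 dq5 -0.22
```

Emit:
carry_out:
  targets:
    - {"x":-0.0003,"y":0,"z":0,"ax":0.0017,"ay":0.02,"az":0,"hand":-1}

```text
time_s: 30.75
eef_pos: [573.8, 138.5, 100.2]
ee_rot: [0.508, 0.548, 0.448, -0.492]
force: [2.6, 2.9, 4.2]
grip_width: 0.352
```

```bash
python3 -c "
from h import *
mo()"|grep phi
```

```text
t 30.75 phi -0.116 G -2.84 T' -0.791 E5 -0.664 | c(d=.06) -0.621 c(d=.136) -0.405 c5 -0.018 dq5 0.24
```

Emit:
carry_out:
  targets:
    - {"x":-0.0003,"y":0,"z":0,"ax":0.0017,"ay":0.02,"az":0,"hand":-1}

```text
time_s: 30.88
eef_pos: [573.5, 138.6, 100.1]
ee_rot: [0.502, 0.543, 0.454, -0.497]
force: [1.5, 4.3, 5.4]
grip_width: 0.351
```

```bash
python3 -c "
from h import *
mo()"|grep phi
```

```text
t 30.88 phi -0.094 G -1.67 T' -0.691 E5 -0.570 | c(d=.06) -0.591 c(d=.136) -0.464 c5 -0.192 dq5 0.22
```

Emit:
carry_out:
  targets:
    - {"x":-0.0003,"y":0,"z":0,"ax":0.0017,"ay":0.02,"az":0,"hand":-1}

```text
time_s: 31.0
eef_pos: [573.2, 138.6, 100.1]
ee_rot: [0.497, 0.538, 0.459, -0.502]
force: [0.0, 4.9, 5.6]
grip_width: 0.351
```

```bash
python3 -c "
from h import *
mo()"|grep phi
```

```text
t 31.00 phi -0.074 G -0.04 T' -0.665 E5 -0.593 | c(d=.06) -0.662 c(d=.136) -0.660 c5 -0.585 dq5 0.21
```

The readings put the pull at roughly 100–120 N, so I release and withdraw.

Emit:
carry_out:
  targets:
    - {"x":0,"y":0,"z":0,"ax":0,"ay":0,"az":0,"hand":-1}
    - {"x":0,"y":0,"z":0,"ax":0,"ay":0,"az":0,"hand":0.5}
    - {"x":0,"y":0,"z":0,"ax":0,"ay":0,"az":0,"hand":0.5}
    - {"x":0,"y":0,"z":0,"ax":0,"ay":0,"az":0,"hand":0.5}
    - {"x":0,"y":0,"z":0,"ax":0,"ay":0,"az":0,"hand":0.5}

```text
time_s: 31.62
eef_pos: [572.9, 138.2, 99.8]
ee_rot: [0.498, 0.538, 0.459, -0.502]
force: [0.1, 0.0, 0.9]
grip_width: 0.752
```

Emit:
carry_out:
  targets:
    - {"x":-0.001,"y":0,"z":0.015,"ax":0,"ay":0,"az":0,"hand":0.5}
    - {"x":-0.003,"y":0,"z":0.04,"ax":0,"ay":0,"az":0,"hand":0.5}
    - {"x":-0.006,"y":0,"z":0.08,"ax":0,"ay":0,"az":0,"hand":0.5}
    - {"x":-0.02,"y":0,"z":0.12,"ax":0,"ay":0,"az":0,"hand":0.5}
    - {"x":-0.07,"y":0,"z":0.13,"ax":0,"ay":0,"az":0,"hand":0.5}

```text
time_s: 32.25
eef_pos: [504.0, 138.1, 233.3]
ee_rot: [0.499, 0.54, 0.457, -0.501]
force: [0.0, 0.9, 0.1]
grip_width: 0.751
```

Emit:
carry_out:
  targets:
    - {"x":-0.05,"y":0,"z":0,"ax":0,"ay":0,"az":0,"hand":0.5}
    - {"x":-0.1,"y":0,"z":0,"ax":0,"ay":0,"az":0,"hand":0.5}
    - {"x":-0.15,"y":0,"z":0,"ax":0,"ay":0,"az":0,"hand":0.5}
    - {"x":-0.15,"y":0,"z":0,"ax":0,"ay":0,"az":0,"hand":0.5}
    - {"x":-0.15,"y":0,"z":0,"ax":0,"ay":0,"az":0,"hand":0.5}

```text
time_s: 32.88
eef_pos: [353.7, 138.3, 230.9]
ee_rot: [0.498, 0.539, 0.458, -0.502]
force: [-1.0, 0.1, 0.3]
grip_width: 0.753
```

```bash
python3 -c "
from h import *
S=lambda n:np.mean([viewer.capture(n).astype(float) for _ in range(4)],0).clip(0,255).astype(np.uint8)
def C(im,x,y,w,h,k): return cv2.resize(im[y:y+h,x:x+w],None,fx=k,fy=k,interpolation=cv2.INTER_CUBIC)
s,t=S('scene'),S('top')
a=C(s,230,130,180,150,4);b=C(t,100,75,230,160,3)
print(a.shape,b.shape)
f=lambda c,w:cv2.copyMakeBorder(c,0,0,0,w-c.shape[1],cv2.BORDER_CONSTANT)
z=np.vstack([C(s,230,140,180,140,4)[:560],]); 
cv2.imwrite('pics/g8.png',np.vstack([f(C(t,185,148,75,20,10),750),f(C(s,225,130,187,100,4),750)]))
for n,im in (('scene',s),('top',t)):
    d=cv2.absdiff(im,cv2.imread(f'pics/{n}0.png')).max(2); 
    m=(d>40).astype(np.uint8); k,l,st,c=cv2.connectedComponentsWithStats(m); print(n,[tuple(r) for r in st[1:] if r[4]>12])
print(ctrl.sense()['force'],ctrl.sense()['time_s'])"
```

```text
(600, 720, 3) (480, 690, 3)
scene [(np.int32(204), np.int32(0), np.int32(134), np.int32(90), np.int32(5633)), (np.int32(353), np.int32(0), np.int32(27), np.int32(19), np.int32(376)), (np.int32(234), np.int32(9), np.int32(10), np.int32(24), np.int32(74)), (np.int32(341), np.int32(20), np.int32(42), np.int32(30), np.int32(540)), (np.int32(318), np.int32(37), np.int32(4), np.int32(5), np.int32(14)), (np.int32(302), np.int32(39), np.int32(16), np.int32(6), np.int32(45)), (np.int32(294), np.int32(45), np.int32(7), np.int32(4), np.int32(13)), (np.int32(296), np.int32(51), np.int32(20), np.int32(5), np.int32(59)), (np.int32(295), np.int32(53), np.int32(26), np.int32(12), np.int32(127)), (np.int32(186), np.int32(65), np.int32(10), np.int32(8), np.int32(59)), (np.int32(198), np.int32(75), np.int32(30), np.int32(33), np.int32(549)), (np.int32(312), np.int32(76), np.int32(9), np.int32(10), np.int32(45)), (np.int32(342), np.int32(83), np.int32(49), np.int32(34), np.int32(950)), (np.int32(295), np.int32(90), np.int32(3), np.int32(10), np.int32(21)), (np.int32(307), np.int32(100), np.int32(7), np.
[... 631 characters left out ...]
nt32(0), np.int32(261), np.int32(46), np.int32(83), np.int32(2882)), (np.int32(189), np.int32(330), np.int32(7), np.int32(3), np.int32(15)), (np.int32(218), np.int32(338), np.int32(25), np.int32(17), np.int32(111)), (np.int32(210), np.int32(344), np.int32(17), np.int32(4), np.int32(19)), (np.int32(202), np.int32(352), np.int32(37), np.int32(27), np.int32(239)), (np.int32(182), np.int32(358), np.int32(7), np.int32(6), np.int32(29)), (np.int32(226), np.int32(362), np.int32(17), np.int32(9), np.int32(61)), (np.int32(241), np.int32(368), np.int32(11), np.int32(16), np.int32(109)), (np.int32(235), np.int32(378), np.int32(3), np.int32(6), np.int32(13))]
[ 0.45707887 -0.6011152   0.09347957] 33.275
```

View pics/g8.png

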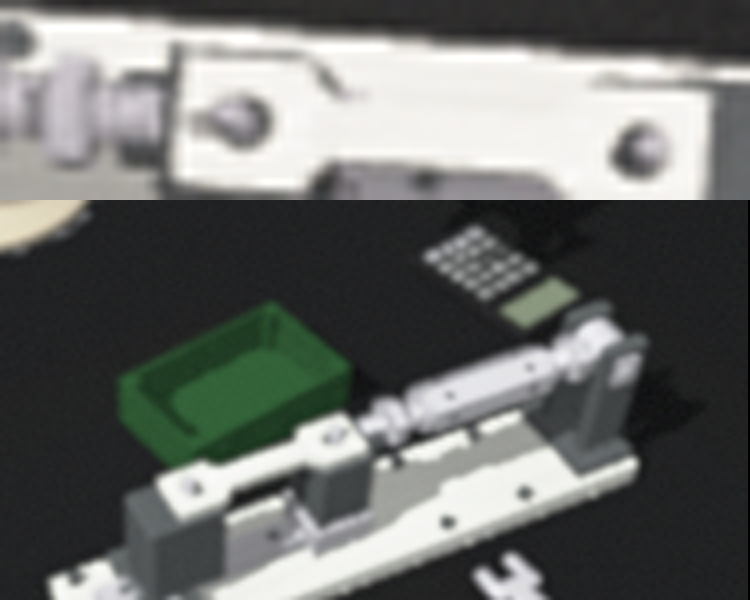

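The bar is flat and the pins bear on the outer ends of both holes (dark crescents on the inner sides at top crop (265,115) and (620,150)). The image difference shows no change at the bystanders. I'm handing in.

```bash
python3 -c "
from h import *
print(finish_job())"
```

```text
the job is handed in; nothing more can be done
None
```

The bar is on both pins and tensioned, and I handed the job in at about 33 s of the 72 s allowed. The system gave no verdict. I estimate the preload at 100–120 N, but that is by feel only and not certain.

- **Placing:** I took the white bar off its rest and lowered it until I felt it seat on both heads. The last picture shows it flat, with a pin through each hole.
- **Tightening:** I turned the hexagon about 2.2 rad in the tightening direction, using three grips.
    - **Slack phase:** it took about 0.3 N m, as stated, and lasted roughly 2 rad.
    - **End of tightening:** it took about 0.47–0.55 N m to tighten and about +0.1 N m to loosen. The middle of those two values gives the 100–120 N figure.
- **Last checks:** Both pins bear on the outer ends of their holes. The tool force is near zero with the gripper well clear. Comparing the final pictures with the first ones showed no change at the calculator, basket, spanner or weight.
- **Disagreements:** Single torque readings scattered by about ±0.1 N m, or roughly ±50 N of preload. One of the last readings alone would mean about 190 N. The wrist-torque and joint-torque estimates also differed by about 0.08 N m.

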